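# Make up two water-testing kits

### The arm

A 6-joint arm with a two-finger parallel gripper is mounted at the origin on the work surface. World frame = base frame: x ahead of the robot, y to its left, z up, the work surface at z = 0. Lengths are in m, angles in rad, forces in N, time in s.
With the tool pointing down it reaches from about 0.425 to 0.925 m from the base axis. Payload 12.5 kg.
Tool frame: the origin (TCP) lies midway between the tips of the shut fingers; the grasp point (between the pads) lies 19 mm behind it; z points along the fingers, y is the line along which they close (so a half turn about z gives the same grasp; the last joint's range is limited). The gripper opens to 85 mm and grips with 20 to 120 N. Pads are 22 mm wide; open, the fingers measure 114 mm over their backs; the gripper's body (76 mm by 85 mm) begins 54 mm behind the grasp point. The pads swing forward as they close: fully open they stand 13 mm farther back than shut.
Start: joints at [1.133, 0.491, 1.559, -0, 1.092, -0.106], TCP at [0.204, 0.591, 0.231] pointing down, gripper open.
Joint ranges: [-3.1, 3.1], [-0.84, 2.19], [0.05, 2.79], [-1.13, 4.28], [0.06, 2.93], [-2.69, 2.69]. Speed limits (rad/s): [2.22, 2.22, 2.79, 3.14, 3.14, 3.14].

### API

Orientations are given as a unit quaternion [w, x, y, z].
In Python, from station import telemetry, cams, workorder gives the robot as it stands.
- The arm moves only by the tool step_arm, never from a script. Its argument "motion" is a list of rows, each an object with "travel": the shift along the tool's x, y, z in mm, a list of three; "delta_rot": the turn, a rotation vector about the tool's x, y, z in rad, a list of three; "jaw": the gripper's target within -1 to 1 (fully open at 1, half-way at 0, shut at -1). In form: [{"travel": [dx, dy, dz], "delta_rot": [rx, ry, rz], "jaw": jaw}, ...]. A call has 1 to 12 rows; each row shifts and turns the commanded pose from where the row before left it, along the tool's axes as they then stand; what a row does not reach is not made up. A row lasts 1/10 s, in which the tool goes at most 50 mm and 8.59 degrees, less where a joint would pass 70% of its speed; a pose out of reach is approached as far as the arm can. A call with a gripper value outside its range is refused whole. The fingers move at their own pace and stop on an object; "force" is the grip in N (left out, the last holds). Time passes only in rows, so rows that do not move let the fingers close. It gives the time, the measured TCP pose, the force, the opening and the grip force at its end, in the units of the state.
- telemetry.state(): the state, without advancing time (a new reading comes with each control period).
- cams.camera(name): name is "scene" or "top" or "wrist"; returns the picture (384x512x3 uint8, red, green, blue); there is no depth.
- cams.camera_model(name): a dict with "fx", "fy", "cx", "cy" (pixels), "extrinsics" (4x4, takes a point from camera to world coordinates). Camera axes: x right, y up, looking along -z (the intrinsics and any distortion apply to the point x, -y, -z); pixel columns grow to the right and rows downward; lengths in m; the calibration is good to about 2 mm. The wrist camera is an equidistant fisheye: a pixel r from the principal point sees the ray r / f radians off the axis. A picture is of the moment at which its call begins: read the wrist's pose just before it. camera_model takes no time and is no camera call; for the wrist camera it gives the pose at the moment of the call.
- workorder.hand_in(): hands the job in; it is judged then, once.
The state is a dict: "time": time; "joints": joint angles; "joint_velocities": joint speeds; "joint_efforts": joint torques, N m; "position": TCP position; "ee_rot": TCP orientation; "wrist_force": force on the tool from outside, world axes, zero at the start; "wrist_torque": the same for the moment, N m; "gripper_width": finger opening in m; "gripper_force": force on a finger pad.
Only numpy, scipy, OpenCV 4.12 (cv2) and the standard library are available. Lean on these libraries where they do the work, as an engineer would, in place of code of your own. Each camera call takes 0.05 s, during which the arm holds its last target. There are 200 camera calls.

### The job

Make up the two kits for today's water testing. Into the tray with three compartments put the small brown bottle, the sample jar and the stoppered flask; into the tray with two compartments put the cuvette block and the filter slide, which you must first draw straight out of the photometer's channel and keep level all the way. One thing to a compartment, standing upright (the slide lying flat with its tab up) on the compartment's floor, set down gently and let go; leave the large brown bottle and the glass dish where they are.

Things in the scene. Friction and masses are not known exactly. Their poses are not given: they have to be found in the camera images.
- tray3: White plastic kit tray, fixed, THREE square compartments in a row along its own y. 82 mm (x) by 238 mm (y), rim 14 mm high, walls 4 mm, inner floor 4 mm above the bench. Compartments 74 x 74 mm inside, centres at y = -78, 0, +78 mm, x = 0. Origin: centre of its underside, on the bench.
- tray2: White plastic kit tray, fixed, TWO oblong compartments side by side along its own y. 114 mm (x) by 132 mm (y), rim 14 mm high, walls 4 mm, inner floor 4 mm above the bench. Compartments 106 mm (x) by 60 mm (y) inside, centres at y = -32, +32 mm, x = 0. Origin: centre of its underside, on the bench.
- photometer: White bench photometer, fixed, 85 mm high, 210 mm wide, low grey slide bay (100 wide, 44 high, 62 deep) on its front (own -x, towards the robot). Level channel along x in the bay: 29 mm wide, 10 high, floor 20 mm above the bench, running on 30 mm before the bay as an open ledge. Origin: on the bench under the channel's mouth (bay's front face, x = 0); main housing x = 62 to 202 mm.
- slide: Aluminium plate 84 (x) by 26 (y) by 8 mm, upright black grip tab 18 (x) by 12 (y) mm centred at x = -33 mm, from 8 to 50 mm above the underside. 60 g. Origin: centre of the plate's underside. Starts on the photometer's channel floor, axes parallel to the photometer's, tab outside, +x end 40 to 52 mm inside the mouth, 1.5 mm play each side, 2 mm above; draw out along the photometer's -x.
- block: Cuvette block: grey plastic block 44 x 44 mm, 50 mm tall, with four square pockets in the top. About 80 g. Origin: centre of its underside, z up. x and y square to its sides.
- bottle: Small brown glass bottle with a black cap and paper label: 38 mm diameter, straight-sided up to 53 mm, cap 24 mm wide, 76 mm tall in all. About 90 g. Origin: centre of its underside, z up. 
- jar: Low clear sample jar with a white screw lid: 52 mm diameter, lid 54 mm diameter from 34 to 52 mm height, 52 mm tall in all. About 80 g. Origin: centre of its underside, z up. 
- flask: Small conical flask of clear glass with a dark stopper: base 51 mm diameter, narrowing to a straight neck 24 mm in diameter from 44 to 64 mm height, stopper 20 mm in diameter above it, 78 mm tall in all. About 70 g. Origin: centre of its underside, z up. 
- big_bottle: Large brown glass bottle with a black cap: 60 mm diameter, 78 mm tall. Belongs to no kit; stays where it is. Origin: centre of its underside, z up. 
- dish: Flat covered glass dish, 90 mm diameter, 18 mm tall. Belongs to no kit; stays where it is. Origin: centre of its underside, z up. 
There are look-alikes about, which are no part of the job. Leave any pink or yellow look-alike of the block alone.

How it is judged:
By the outcome, as a careful person would: the job done as asked, in the order asked, and still so for the second after the job is handed in, with the robot touching nothing.
It also fails if it takes over 134 s, if anything falls off the work surface, if the arm or the gripper's body presses on something with over 40 N, if the wrist force passes 120 N, or if a joint passes its speed limit or range.

## Working session

There is one attempt and no reset: what is moved stays moved. The work goes in short steps, Python scripts to look and compute and a tool call to move; the robot and the scene stay as the last step left them, time stands still between calls to the robot, and variables do not carry over. Pictures are saved under pics/ and viewed, at most 14 in all, crops included, and the job is handed in when it is done.

Besides the shell and the picture viewer there is one more tool, called after ">>>" by a JSON object that holds its "fn" and its "kwargs". step_arm: Moves the arm, as the interface text tells. Its arguments: {"type":"object","properties":{"motion":{"type":"array"},"force":{"type":"number"}},"required":["motion"]}

```bash
ls; mkdir -p pics; python3 - <<'E'
from station import telemetry, cams
import cv2, numpy as np
s=telemetry.state(); print(s)
for n in("scene","top"):
    im=cams.camera(n); cv2.imwrite(f"pics/{n}0.png",cv2.resize(im[...,::-1],(800,600),interpolation=cv2.INTER_CUBIC))
    cv2.imwrite(f"pics/{n}0raw.png",im[...,::-1])
    m=cams.camera_model(n); print(n,{k:np.round(v,4).tolist() for k,v in m.items() if not isinstance(v,str)})
E
```

```text
pics
{'time': 0.0, 'joints': array([ 1.13339445e+00,  4.91577225e-01,  1.55948784e+00,  8.67486638e-06,
        1.09175501e+00, -1.05610552e-01]), 'joint_velocities': array([-0.00058012,  0.00067711, -0.0009373 ,  0.00141761,  0.00078783,
        0.0008024 ]), 'joint_efforts': array([ 8.93285778e-04, -6.18453169e+01, -2.61587924e+01, -5.07912432e-07,
        4.12897352e-03,  5.04349100e-05]), 'position': array([0.20345909, 0.59068438, 0.23070356]), 'ee_rot': array([-1.68293131e-04,  1.65137708e-01,  9.86270328e-01, -5.90195434e-04]), 'wrist_force': array([ 1.03142787, -0.70023437, -0.21932402]), 'wrist_torque': array([-0.01362848,  0.00579372, -0.02537103]), 'gripper_force': 0.0, 'gripper_width': 0.08545180758355239}
scene {'fx': 444.3654, 'fy': 444.3654, 'cx': 254.6231, 'cy': 193.0928, 'extrinsics': [[-0.3866, -0.6928, 0.6087, 1.2926], [0.9222, -0.2883, 0.2576, 0.2902], [-0.003, 0.661, 0.7504, 0.9523], [0.0, 0.0, 0.0, 1.0]]}
top {'fx': 479.2195, 'fy': 479.2195, 'cx': 252.4966, 'cy': 194.7713, 'extrinsics': [[-0.0277, 0.9934, -0.1112, 0.4012], [-0.9996, -0.0271, 0.0065, -0.0184], [0.0035, 0.1113, 0.9938, 1.5638], [0.0, 0.0, 0.0, 1.0]]}
```

View pics/top0.png

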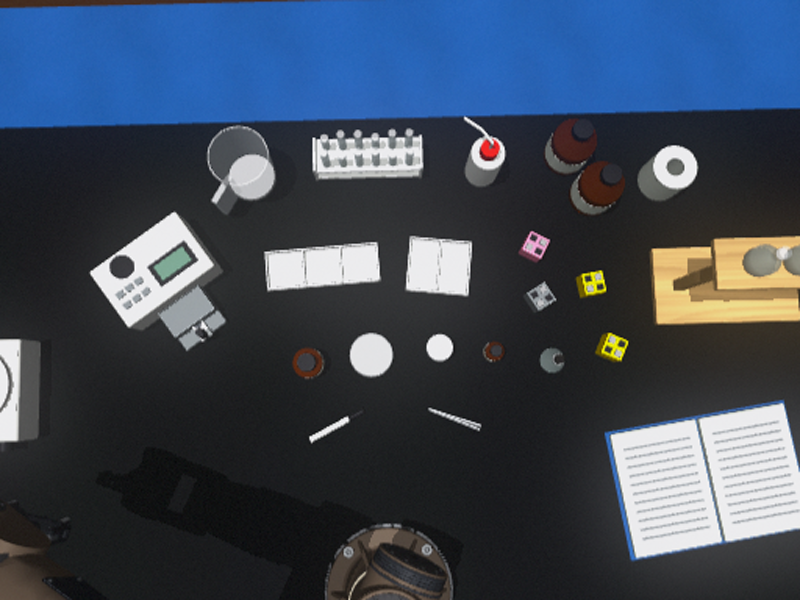

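View pics/scene0.png

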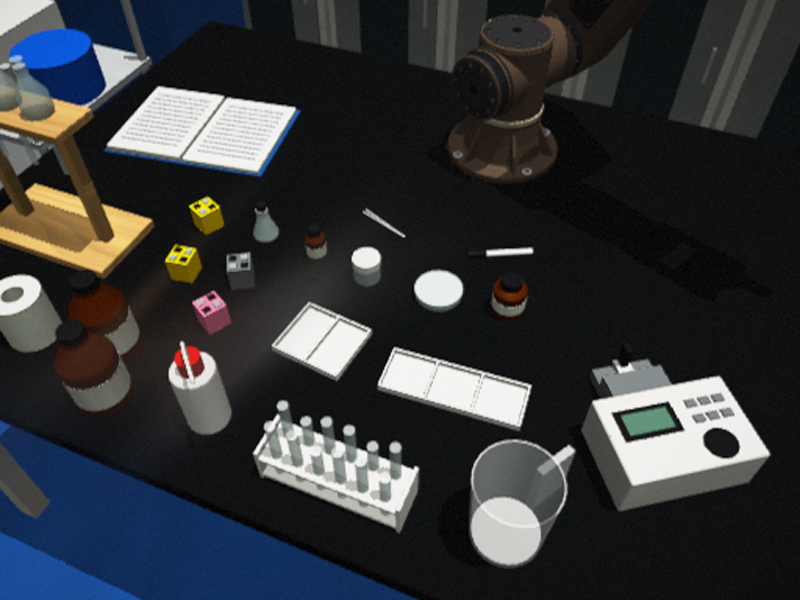

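```bash
cat > h.py <<'E'
import numpy as np, cv2
from scipy.spatial.transform import Rotation as R
from station import telemetry, cams
def ray(n,u,v,m=None):
    m=m or cams.camera_model(n); E=np.array(m["extrinsics"])
    x=(u-m["cx"])/m["fx"]; y=(v-m["cy"])/m["fy"]
    if n=="wrist":
        t=np.hypot(x,y); k=np.sin(t)/t if t>1e-9 else 1; d=np.array([x*k,-y*k,-np.cos(t)])
    else: d=np.array([x,-y,-1.])
    return E[:3,3],E[:3,:3]@d
def at(n,u,v,z,m=None):
    o,d=ray(n,u,v,m); return (o+d*(z-o[2])/d[2])[:2]
def proj(n,P,m=None):
    m=m or cams.camera_model(n); E=np.array(m["extrinsics"]); p=(np.atleast_2d(P)-E[:3,3])@E[:3,:3]; x,y,w=p[:,0],-p[:,1],-p[:,2]
    if n=="wrist":
        r=np.hypot(x,y); t=np.arctan2(r,w)/np.maximum(r,1e-9); x,y=x*t,y*t
    else: x,y=x/w,y/w
    return np.c_[m["cx"]+m["fx"]*x,m["cy"]+m["fy"]*y]
def st():
    s=telemetry.state(); q=s["ee_rot"]; M=R.from_quat(np.r_[q[1:],q[0]]).as_matrix()
    print("t",round(s["time"],2),"pos",np.round(s["position"],4),"xax",np.round(M[:,0],3),"zax",np.round(M[:,2],3),"w",round(s["gripper_width"],4),"gf",round(s["gripper_force"],1),"F",np.round(s["wrist_force"],1)); return s,M
def plan(x,y,z,yaw):
    """tool-down target; yaw = world angle of tool y (closing line). prints travel mm (tool axes, before the turn) and turn about tool z"""
    s,M=st(); d=M.T@(np.array([x,y,z])-s["position"])*1e3
    a=np.arctan2(M[1,1],M[0,1]); e=(yaw-a+np.pi/2)%np.pi-np.pi/2
    # tool z down: +rot about tool z = -world
    print("travel",np.round(d,1),"rz",round(-e,3),"alt rz",round(-e+np.sign(e)*np.pi,3),"j6",round(s["joints"][5],2))
E
python3 - <<'E'
from h import *
im=cv2.imread("pics/top0raw.png"); hsv=cv2.cvtColor(im,cv2.COLOR_BGR2HSV)
g=im.min(2)
def f(u): return (u+.5)/1.5625-.5
c,_=cv2.findContours((g>120).astype(np.uint8),cv2.RETR_EXTERNAL,cv2.CHAIN_APPROX_NONE)
for k in c:
    if cv2.contourArea(k)<60: continue
    x,y,w,h=cv2.boundingRect(k)
    r=cv2.minAreaRect(k); B=cv2.boxPoints(r)
    z=.014
    P=np.array([at("top",*b,z) for b in B])
    if 150<r[0][0]<320 and 130<r[0][1]<250: print(np.round(r[0],1),"box mm",np.round(P,4).tolist(),"ctr",np.round(P.mean(0),4),"sides",np.round([np.linalg.norm(P[1]-P[0]),np.linalg.norm(P[2]-P[1])],4))
for nm,u,v,z in[("bottlecap",495,348,.076),("jar",439,347,.052),("flaskstop",559,357,.078),("block",541,297,.05),("tabtop",202,325,.07),("tabbase",203,330,.028),("dish",371,355,.018),("big",307,361,.078),("bayL",158,313,.044),("bayR",206,286,.044),("ledgeL",190,350,.02),("ledgeR",224,319,.02),("housFL",134,329,.085),("housFR",220,266,.085),("housBL",91,271,.085),("housBR",178,213,.085)]:
    print(nm,np.round(at("top",f(u),f(v),z),4))
cv2.imwrite("pics/topA.png",cv2.resize(im[145:250,80:200],(800,700))[:600])
cv2.imwrite("pics/topB.png",cv2.resize(im[170:245,265:405],(800,429),interpolation=cv2.INTER_CUBIC))
E
```

```text
[281. 222.] box mm [[0.51, -0.0933], [0.5086, -0.1451], [0.4569, -0.1433], [0.4583, -0.0916]] ctr [ 0.4835 -0.1183] sides [0.0519 0.0517]
[237.  226.5] box mm [[0.5176, 0.0653], [0.5153, -0.0189], [0.4283, -0.0165], [0.4306, 0.0671]] ctr [0.4729 0.0243] sides [0.0842 0.0871]
[205.8 170.1] box mm [[0.6948, 0.2439], [0.7094, 0.0054], [0.6251, 0.0003], [0.6107, 0.2374]] ctr [0.66   0.1217] sides [0.239  0.0845]
[280.5 169.9] box mm [[0.6038, -0.0503], [0.7195, -0.0637], [0.7043, -0.1952], [0.5887, -0.1808]] ctr [ 0.6541 -0.1225] sides [0.1165 0.1324]
bottlecap [ 0.4754 -0.2249]
jar [ 0.4818 -0.1152]
flaskstop [ 0.454  -0.3507]
block [ 0.578  -0.3267]
tabtop [0.5378 0.3583]
tabbase [0.5312 0.3668]
dish [0.4709 0.0234]
big [0.4599 0.1486]
bayL [0.5671 0.4544]
bayR [0.62   0.3567]
ledgeL [0.4914 0.3955]
ledgeR [0.5536 0.3254]
housFL [0.5321 0.4888]
housFR [0.6537 0.3187]
housBL [0.6505 0.5757]
housBR [0.764 0.403]
```

View pics/topB.png

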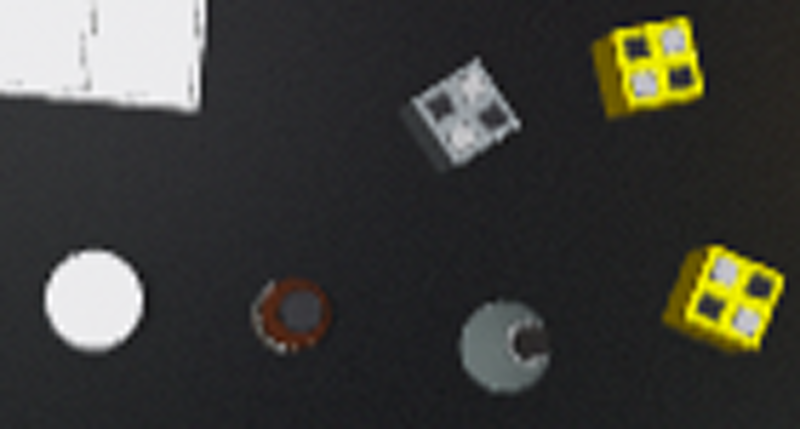

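View pics/topA.png

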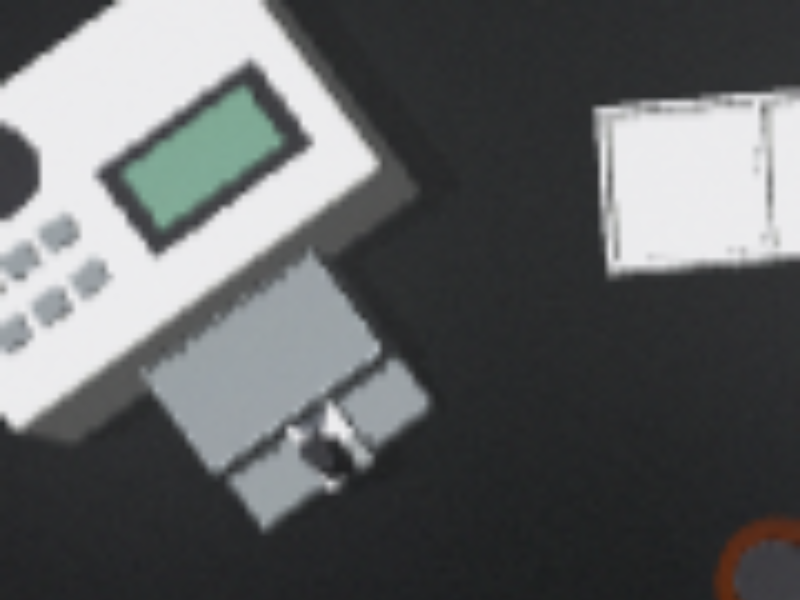

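```bash
python3 - <<'E'
from h import *
B=lambda u,v,z:at("top",265+(u+.5)/5.714-.5,170+(v+.5)/5.714-.5,z)
A=lambda u,v,z:at("top",80+(u+.5)/6.667-.5,145+(v+.5)/6.667-.5,z)
print("jar",B(94,300,.052)); print("cap",B(302,311,.076)); print("flask stop",B(534,341,.078),"base",B(501,347,.01))
C=np.array([B(*p,.05) for p in[(476,60),(522,127),(457,168),(411,110)]]); print("block",C.mean(0),[np.round(np.degrees(np.arctan2(*(C[(i+1)%4]-C[i])[::-1])),1) for i in range(4)],np.linalg.norm(np.roll(C,-1,0)-C,axis=1))
def edge(p,q,z,l):
    a,b=A(*p,z),A(*q,z); d=b-a; print(l,a,b,"len",np.linalg.norm(d),"deg",np.degrees(np.arctan2(d[1],d[0])),"mid",(a+b)/2)
edge((215,474),(382,352),.044,"bayfront"); edge((142,370),(312,250),.044,"bayback"); edge((265,530),(432,402),.02,"ledge"); edge((20,432),(380,165),.085,"hous")
print("tabtop",A(320,445,.07))
plan(.48,-.12,.30,0)
m=cams.camera_model("wrist");s,M=st()
print(m["fx"],m["cx"],m["cy"],"cam in tool",np.round(M.T@(np.array(m["extrinsics"])[:3,3]-s["position"]),4),np.round(M.T@np.array(m["extrinsics"])[:3,:3],3))
E
```

```text
jar [ 0.4811287  -0.11599272]
cap [ 0.47078282 -0.22722486]
flask stop [ 0.45099241 -0.35201987] base [ 0.45039746 -0.34840146]
block [ 0.57790084 -0.3272005 ] [np.float64(-148.2), np.float64(120.4), np.float64(36.0), np.float64(-54.2)] [0.04511124 0.04332182 0.0409736  0.04640303]
bayfront [0.51664887 0.41954506] [0.57288481 0.34012471] len 0.09731429455011249 deg -54.69846529190353 mid [0.54476684 0.37983488]
bayback [0.56736193 0.45460487] [0.62301778 0.37361869] len 0.09826665056191884 deg -55.502121164020515 mid [0.59518986 0.41411178]
ledge [0.49074369 0.4022375 ] [0.55055554 0.32160124] len 0.10039752277422725 deg -53.433867255736494 mid [0.52064962 0.36191937]
hous [0.53551721 0.49810282] [0.65634546 0.33131404] len 0.20595621910797512 deg -54.07897030202128 mid [0.59593134 0.41470843]
tabtop [0.52693099 0.36302323]
t 0.1 pos [0.2035 0.5908 0.2308] xax [-0.945  0.326  0.   ] zax [-0.    -0.001 -1.   ] w 0.0855 gf 0.0 F [-0.5 -0.5  0.2]
travel [-493.  -582.   -68.7] rz 1.239 alt rz -1.903 j6 -0.11
t 0.1 pos [0.2035 0.5908 0.2308] xax [-0.945  0.326  0.   ] zax [-0.    -0.001 -1.   ] w 0.0855 gf 0.0 F [-0.5 -0.5  0.2]
297.3186396354542 254.940556538199 190.65254671524883 cam in tool [ 0.0774  0.0004 -0.1432] [[-0.     0.952  0.307]
 [ 1.     0.    -0.001]
 [-0.001  0.307 -0.952]]
```

>>> {"fn": "step_arm", "kwargs": {"motion": [{"travel":[0,0,-5],"delta_rot":[0,0,0.147],"jaw":1},{"travel":[0,0,-5],"delta_rot":[0,0,0.147],"jaw":1},{"travel":[0,0,-5],"delta_rot":[0,0,0.147],"jaw":1},{"travel":[0,0,-5],"delta_rot":[0,0,0.147],"jaw":1},{"travel":[0,0,0],"delta_rot":[0,0,0.147],"jaw":1},{"travel":[0,0,0],"delta_rot":[0,0,0.147],"jaw":1},{"travel":[0,0,0],"delta_rot":[0,0,0.147],"jaw":1},{"travel":[0,0,0],"delta_rot":[0,0,0.147],"jaw":1},{"travel":[-41,27,0],"delta_rot":[0,0,0],"jaw":1},{"travel":[-41,27,0],"delta_rot":[0,0,0],"jaw":1},{"travel":[-41,27,0],"delta_rot":[0,0,0],"jaw":1},{"travel":[-41,27,0],"delta_rot":[0,0,0],"jaw":1}]}}

```text
time: 1.3
position: [0.3223, 0.4324, 0.2511]
ee_rot: [-0.0, 0.684, 0.729, -0.0]
wrist_force: [1.8, 0.4, -0.3]
gripper_width: 0.0851
gripper_force: 0.0
```

>>> {"fn": "step_arm", "kwargs": {"motion": [{"travel":[-41,27,0],"delta_rot":[0,0,0],"jaw":1},{"travel":[-41,27,0],"delta_rot":[0,0,0],"jaw":1},{"travel":[-41,27,0],"delta_rot":[0,0,0],"jaw":1},{"travel":[-41,27,0],"delta_rot":[0,0,0],"jaw":1},{"travel":[-41,27,0],"delta_rot":[0,0,0],"jaw":1},{"travel":[-41,27,0],"delta_rot":[0,0,0],"jaw":1},{"travel":[-48,0,0],"delta_rot":[0,0,0],"jaw":1},{"travel":[-48,0,0],"delta_rot":[0,0,0],"jaw":1},{"travel":[-48,0,0],"delta_rot":[0,0,0],"jaw":1},{"travel":[-48,0,0],"delta_rot":[0,0,0],"jaw":1},{"travel":[-48,0,0],"delta_rot":[0,0,0],"jaw":1},{"travel":[-48,0,0],"delta_rot":[0,0,0],"jaw":1}]}}

```text
time: 2.5
position: [0.5167, -0.0907, 0.2512]
ee_rot: [-0.0, 0.684, 0.729, 0.0]
wrist_force: [0.2, 0.5, -0.1]
gripper_width: 0.0853
gripper_force: 0.0
```

```bash
python3 - <<'E'
from h import *
plan(.4708,-.2272,.25,.061)
im=cams.camera("wrist"); cv2.imwrite("pics/w1.png",cv2.resize(im[...,::-1],(800,600),interpolation=cv2.INTER_CUBIC)); cv2.imwrite("pics/w1raw.png",im[...,::-1])
np.save("w1E.npy",np.array(cams.camera_model("wrist")["extrinsics"]))
E
```

```text
t 2.5 pos [ 0.5167 -0.0907  0.2512] xax [-0.063  0.998  0.   ] zax [-0.  0. -1.] w 0.0853 gf 0.0 F [ 0.2  0.5 -0.1]
travel [-133.4  -54.4    1.2] rz 0.002 alt rz -3.14 j6 -0.36
```

View pics/w1.png

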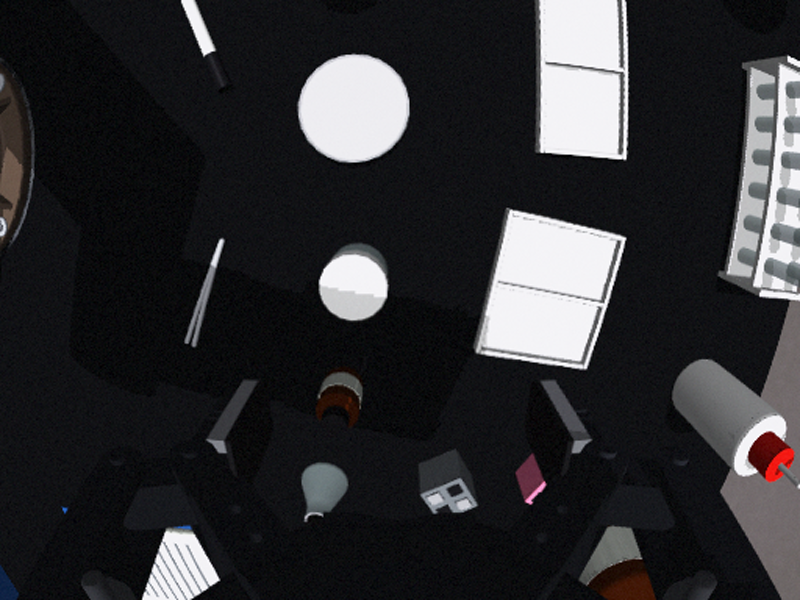

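```bash
python3 - <<'E'
from h import *
m=dict(cams.camera_model("wrist")); m["extrinsics"]=np.load("w1E.npy")
f=lambda u:(u+.5)/1.5625-.5
W=lambda u,v,z:at("wrist",f(u),f(v),z,m)
print("jar",W(354,287,.052),"dish",W(354,108,.018))
def rect(P,z):
    C=np.array([W(*p,z) for p in P]); d=np.roll(C,-1,0)-C
    print("rect",C.mean(0),np.linalg.norm(d,axis=1),np.degrees(np.arctan2(d[:,1],d[:,0])))
rect([(508,209),(626,237),(588,369),(477,352)],.014)
print("tray3 end",W(538,153,.014),W(627,159,.014))
for z in(.0,.04,.053,.076): print("bottle axis",z,W(340,{.0:372,.04:386,.053:400,.076:415}[z],z))
print("projection of top estimates:",[ (n,np.round(proj("wrist",p,m)[0]*1.5625,0)) for n,p in dict(cap=(.4708,-.2272,.076),bbase=(.4708,-.2272,0),flaskbase=(.4504,-.3484,0),stop=(.4504,-.350,.078),block=(.5779,-.3272,.05)).items()])
E
```

```text
jar [ 0.48588403 -0.12106363] dish [0.4765972  0.01709189]
rect [ 0.65881334 -0.12894428] [0.11535839 0.13179951 0.11462387 0.13101286] [ -6.70386026 -95.74291269 172.89561128  84.58537105]
tray3 end [ 0.62927479 -0.00715433] [ 7.13248566e-01 -6.87293374e-04]
bottle axis 0.0 [ 0.47048791 -0.22196148]
bottle axis 0.04 [ 0.47496489 -0.21499322]
bottle axis 0.053 [ 0.47645628 -0.22145399]
bottle axis 0.076 [ 0.4790032  -0.22192838]
projection of top estimates: [('cap', array([330., 419.])), ('bbase', array([340., 377.])), ('flaskbase', array([321., 472.])), ('stop', array([311., 524.])), ('block', array([445., 495.]))]
```

```bash
python3 - <<'E'
from h import *
s,M=st(); m=cams.camera_model("wrist"); im=cams.camera("wrist"); s,M=st()
cv2.imwrite("pics/w2raw.png",im[...,::-1]); np.save("w2E.npy",np.array(m["extrinsics"])); print(np.array(m["extrinsics"])[:3,3]-np.load("w1E.npy")[:3,3])
old=cv2.imread("pics/w1raw.png"); new=im[...,::-1]
for I,E in((old,"w1E.npy"),(new,"w2E.npy")):
    m=dict(m);m["extrinsics"]=np.load(E)
    c,_=cv2.findContours((I.min(2)>110).astype(np.uint8),cv2.RETR_EXTERNAL,cv2.CHAIN_APPROX_NONE)
    for k in c:
        if cv2.contourArea(k)>1200: 
            k2=k[:,0,:].astype(float); 
            for z in(.014,.018,.052):
                P=np.array([at("wrist",*p,z,m) for p in k2]); r=cv2.minAreaRect((P*1e3).astype(np.float32)); print(z,np.round(r[0],1),np.round(r[1],1),np.round(r[2],1),end=" | ")
            print()
cv2.imwrite("pics/w2.png",cv2.resize(np.ascontiguousarray(new[220:345,180:320]),(672,600),interpolation=cv2.INTER_CUBIC))
E
```

```text
t 2.55 pos [ 0.5174 -0.0963  0.2511] xax [-0.06   0.998 -0.002] zax [ 0.    -0.002 -1.   ] w 0.0852 gf 0.0 F [-0.7 -5.   0.4]
t 2.6 pos [ 0.5171 -0.0934  0.2509] xax [-0.058  0.998 -0.001] zax [-0.    -0.001 -1.   ] w 0.0852 gf 0.0 F [ 0.8  0.3 -0.4]
[0. 0. 0.]
0.014 [ 238.1 -579.4] [242.9  93.6] 63.4 | 0.018 [ 241.  -573.5] [240.4  92.7] 63.4 | 0.052 [ 265.7 -523.2] [218.7  84.3] 63.4 | 
0.014 [ 940.4 -269.4] [ 99.8 257.5] 55.8 | 0.018 [ 935.9 -266.7] [ 98.7 254.8] 55.8 | 0.052 [ 897.7 -244.2] [ 89.8 231.8] 55.8 | 
0.014 [ 481.3 -131.9] [58.1 60.1] 3.0 | 0.018 [ 481.7 -130.7] [57.5 59.4] 3.0 | 0.052 [ 484.6 -120.5] [52.3 54.1] 3.0 | 
0.014 [ 657.8 -129.1] [133.3 115.7] 83.4 | 0.018 [ 656.3 -127.9] [131.9 114.4] 83.4 | 0.052 [ 643.4 -118. ] [119.9 104.1] 83.4 | 
0.014 [872.5  12.9] [216.3  38.5] 89.8 | 0.018 [868.8  12.6] [214.   38.1] 89.8 | 0.052 [836.6   9.8] [194.7  34.7] 89.8 | 
0.014 [917.7   6.1] [ 85.  266.7] 12.4 | 0.018 [913.5   5.8] [ 84.1 263.9] 12.4 | 0.052 [877.3   3.7] [ 76.5 240. ] 12.4 | 
0.014 [475.2  17.9] [88.7 88.7] 3.0 | 0.018 [475.6  17.6] [87.7 87.7] 3.0 | 0.0
[... 453 characters left out ...]
.4 | 0.018 [ 481.3 -124.9] [59.9 57.6] 47.4 | 0.052 [ 484.2 -115.2] [54.5 52.4] 47.4 | 
0.014 [ 657.  -122.6] [133.1 115.4] 83.3 | 0.018 [ 655.5 -121.5] [131.7 114.2] 83.3 | 0.052 [ 642.7 -112.1] [119.8 103.8] 83.3 | 
0.014 [871.6  20.1] [216.   38.3] 89.9 | 0.018 [867.9  19.7] [213.8  37.9] 89.9 | 0.052 [835.8  16.3] [194.4  34.5] 89.9 | 
0.014 [916.1  15.5] [ 83.9 264.7] 11.6 | 0.018 [911.9  15.1] [ 83.  261.9] 11.6 | 0.052 [875.9  12.2] [ 75.5 238.2] 11.6 | 
0.014 [473.6  23.8] [88.7 90.2] 3.1 | 0.018 [474.   23.3] [87.7 89.2] 3.1 | 0.052 [477.6  19.6] [79.8 81.2] 3.1 | 
0.014 [665.9  72.7] [ 83.  140.4] 3.6 | 0.018 [664.3  71.7] [ 82.1 138.9] 3.6 | 0.052 [650.7  63.6] [ 74.7 126.3] 3.6 |
```

View pics/w2.png

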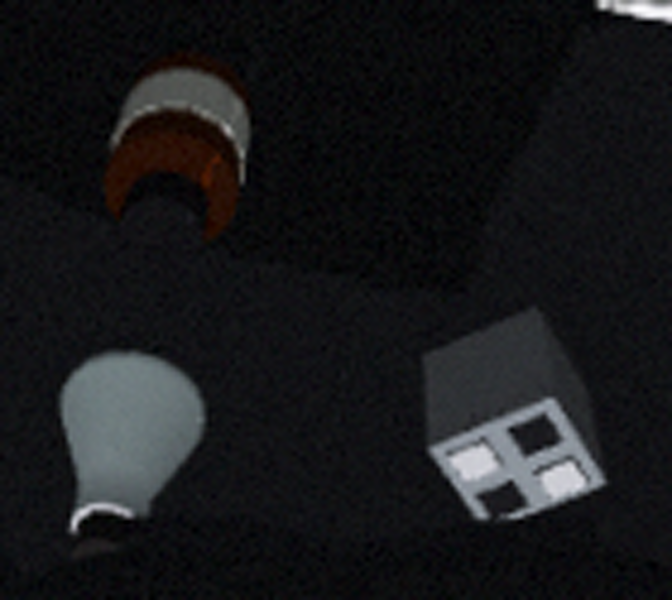

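```bash
python3 - <<'E'
from h import *
m=dict(cams.camera_model("wrist")); m["extrinsics"]=np.load("w2E.npy")
W=lambda u,v,z:at("wrist",180+(u+.5)/4.8-.5,220+(v+.5)/4.8-.5,z,m)
print("shoulder",W(172,178,.053),"cap",W(166,215,.076))
print("flask base",W(132,408,.008),"neck",W(104,520,.064))
C=np.array([W(*p,.05) for p in[(430,450),(552,400),(607,482),(485,521)]]); d=np.roll(C,-1,0)-C; print("block",C.mean(0),np.linalg.norm(d,axis=1),np.degrees(np.arctan2(d[:,1],d[:,0])))
plan(.4735,-.2245,.14,.061)
E
```

```text
shoulder [ 0.47380098 -0.22302329] cap [ 0.47489463 -0.22073378]
flask base [ 0.45402872 -0.34634358] neck [ 0.45226321 -0.3478496 ]
block [ 0.58267013 -0.32669132] [0.04205459 0.04183018 0.04202869 0.03766128] [  31.46169652  -57.00316815 -154.24376118  123.52315135]
t 2.6 pos [ 0.5171 -0.0934  0.2509] xax [-0.058  0.998 -0.001] zax [-0.    -0.001 -1.   ] w 0.0852 gf 0.0 F [ 0.8  0.3 -0.4]
travel [-128.3  -51.2  111. ] rz -0.003 alt rz 3.139 j6 -0.36
```

>>> {"fn": "step_arm", "kwargs": {"motion": [{"travel":[-32,-13,20],"delta_rot":[0,0,0],"jaw":1},{"travel":[-32,-13,20],"delta_rot":[0,0,0],"jaw":1},{"travel":[-32,-13,20],"delta_rot":[0,0,0],"jaw":1},{"travel":[-32,-13,20],"delta_rot":[0,0,0],"jaw":1},{"travel":[0,0,20],"delta_rot":[0,0,0],"jaw":1},{"travel":[0,0,30],"delta_rot":[0,0,0],"jaw":1},{"travel":[0,0,30],"delta_rot":[0,0,0],"jaw":1},{"travel":[0,0,30],"delta_rot":[0,0,0],"jaw":1},{"travel":[0,0,25],"delta_rot":[0,0,0],"jaw":1},{"travel":[0,0,13],"delta_rot":[0,0,0],"jaw":1},{"travel":[0,0,5],"delta_rot":[0,0,0],"jaw":1},{"travel":[0,0,0],"delta_rot":[0,0,0],"jaw":1}], "force": 30}}

```text
time: 3.8
position: [0.4733, -0.2195, 0.0183]
ee_rot: [-0.0, 0.684, 0.729, 0.0]
wrist_force: [-0.4, -0.2, -0.3]
gripper_width: 0.0852
gripper_force: 0.0
```

>>> {"fn": "step_arm", "kwargs": {"motion": [{"travel":[0,0,0],"delta_rot":[0,0,0],"jaw":0.2},{"travel":[0,0,0],"delta_rot":[0,0,0],"jaw":0},{"travel":[0,0,0],"delta_rot":[0,0,0],"jaw":-0.1},{"travel":[0,0,0],"delta_rot":[0,0,0],"jaw":-0.3},{"travel":[0,0,0],"delta_rot":[0,0,0],"jaw":-0.5},{"travel":[0,0,0],"delta_rot":[0,0,0],"jaw":-1},{"travel":[0,0,0],"delta_rot":[0,0,0],"jaw":-1},{"travel":[0,0,0],"delta_rot":[0,0,0],"jaw":-1}]}}

```text
time: 4.6
position: [0.4734, -0.2199, 0.0191]
ee_rot: [0.001, 0.685, 0.729, 0.0]
wrist_force: [-1.4, 1.3, 6.4]
gripper_width: 0.037
gripper_force: 29.4
```

>>> {"fn": "step_arm", "kwargs": {"motion": [{"travel":[0,0,-20],"delta_rot":[0,0,0],"jaw":-1},{"travel":[0,0,-45],"delta_rot":[0,0,0],"jaw":-1},{"travel":[20,10,-35],"delta_rot":[0,0,0],"jaw":-1},{"travel":[41,21,0],"delta_rot":[0,0,0],"jaw":-1},{"travel":[41,21,0],"delta_rot":[0,0,0],"jaw":-1},{"travel":[41,21,0],"delta_rot":[0,0,0],"jaw":-1},{"travel":[41,21,0],"delta_rot":[0,0,0],"jaw":-1},{"travel":[41,21,0],"delta_rot":[0,0,0],"jaw":-1},{"travel":[41,21,0],"delta_rot":[0,0,0],"jaw":-1},{"travel":[41,21,0],"delta_rot":[0,0,0],"jaw":-1},{"travel":[41,21,0],"delta_rot":[0,0,0],"jaw":-1},{"travel":[41,21,0],"delta_rot":[0,0,0],"jaw":-1}]}}

```text
time: 5.8
position: [0.6476, 0.183, 0.1186]
ee_rot: [0.0, 0.684, 0.729, 0.0]
wrist_force: [1.3, -0.7, -0.9]
gripper_width: 0.0373
gripper_force: 30.5
```

>>> {"fn": "step_arm", "kwargs": {"motion": [{"travel":[22,11,0],"delta_rot":[0,0,0],"jaw":-1},{"travel":[0,0,0],"delta_rot":[0,0,0],"jaw":-1},{"travel":[0,0,0],"delta_rot":[0,0,0],"jaw":-1}]}}

```text
time: 6.1
position: [0.6564, 0.2038, 0.118]
ee_rot: [-0.0, 0.684, 0.729, -0.0]
wrist_force: [0.2, -1.0, -0.2]
gripper_width: 0.0371
gripper_force: 30.5
```

```bash
python3 - <<'E'
from h import *
plan(.6567,.1995+.004,.024,.061)
im=cams.camera("wrist"); cv2.imwrite("pics/w3.png",cv2.resize(im[...,::-1],(640,480)))
m=cams.camera_model("wrist")
a,b=.061+np.pi/2,.061
T=np.array([.6615,.1215]); ey=np.array([np.cos(a),np.sin(a)])
for k in(-78,0,78): print(k, T+ey*k/1e3, proj("wrist",np.r_[T+ey*k/1e3,.004],m)*1.25)
E
```

```text
t 6.1 pos [0.6564 0.2038 0.118 ] xax [-0.064  0.998 -0.   ] zax [-0.001 -0.    -1.   ] w 0.0371 gf 30.5 F [ 0.2 -1.  -0.2]
travel [-0.3  0.4 94. ] rz 0.003 alt rz -3.139 j6 0.14
-78 [0.66625505 0.04364507] [[317.16780679 400.3028608 ]]
0 [0.6615 0.1215] [[317.14481791 329.68634593]]
78 [0.65674495 0.19935493] [[317.17057186 237.64094075]]
```

View pics/w3.png

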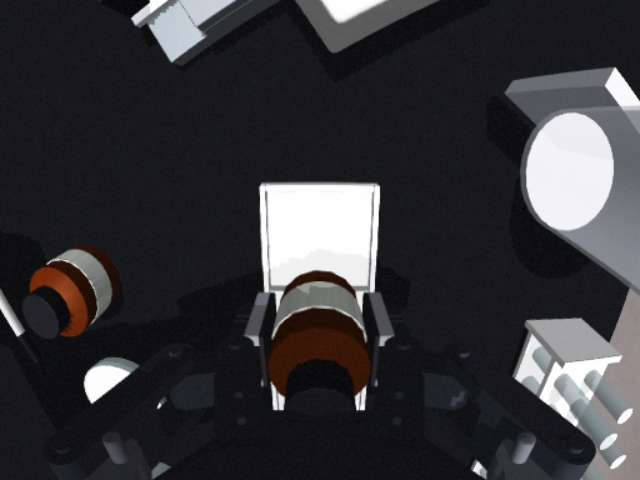

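>>> {"fn": "step_arm", "kwargs": {"motion": [{"travel":[0,0,30],"delta_rot":[0,0,0],"jaw":-1},{"travel":[0,0,30],"delta_rot":[0,0,0],"jaw":-1},{"travel":[0,0,18],"delta_rot":[0,0,0],"jaw":-1},{"travel":[0,0,8],"delta_rot":[0,0,0],"jaw":-1},{"travel":[0,0,4],"delta_rot":[0,0,0],"jaw":-1},{"travel":[0,0,2],"delta_rot":[0,0,0],"jaw":-1},{"travel":[0,0,1],"delta_rot":[0,0,0],"jaw":-1},{"travel":[0,0,0],"delta_rot":[0,0,0],"jaw":-1}]}}

```text
time: 6.95
position: [0.6571, 0.2037, 0.0261]
ee_rot: [0.0, 0.684, 0.729, 0.0]
wrist_force: [-0.9, -0.4, -0.8]
gripper_width: 0.0374
gripper_force: 30.5
```

>>> {"fn": "step_arm", "kwargs": {"motion": [{"travel":[0,0,1],"delta_rot":[0,0,0],"jaw":-1},{"travel":[0,0,1],"delta_rot":[0,0,0],"jaw":-1},{"travel":[0,0,0],"delta_rot":[0,0,0],"jaw":-1}]}}

```text
time: 7.25
position: [0.6568, 0.2037, 0.0233]
ee_rot: [-0.0, 0.684, 0.729, 0.0]
wrist_force: [-1.0, 0.3, -0.8]
gripper_width: 0.0371
gripper_force: 30.5
```

>>> {"fn": "step_arm", "kwargs": {"motion": [{"travel":[0,0,0.7],"delta_rot":[0,0,0],"jaw":-1},{"travel":[0,0,0.5],"delta_rot":[0,0,0],"jaw":-1},{"travel":[0,0,0],"delta_rot":[0,0,0],"jaw":-1}]}}

```text
time: 7.55
position: [0.6569, 0.2038, 0.0231]
ee_rot: [0.0, 0.684, 0.729, 0.0]
wrist_force: [-3.9, -0.8, 7.9]
gripper_width: 0.0375
gripper_force: 31.4
```

>>> {"fn": "step_arm", "kwargs": {"motion": [{"travel":[0,0,0],"delta_rot":[0,0,0],"jaw":0},{"travel":[0,0,0],"delta_rot":[0,0,0],"jaw":0.2},{"travel":[0,0,0],"delta_rot":[0,0,0],"jaw":0.4},{"travel":[0,0,0],"delta_rot":[0,0,0],"jaw":0.4},{"travel":[0,0,-20],"delta_rot":[0,0,0],"jaw":0.4},{"travel":[0,0,-45],"delta_rot":[0,0,0],"jaw":0.6},{"travel":[0,0,-45],"delta_rot":[0,0,0],"jaw":1},{"travel":[-24,-15,-20],"delta_rot":[0,0,0],"jaw":1},{"travel":[-39,-24.5,0],"delta_rot":[0,0,0],"jaw":1},{"travel":[-39,-24.5,0],"delta_rot":[0,0,0],"jaw":1},{"travel":[-39,-24.5,0],"delta_rot":[0,0,0],"jaw":1},{"travel":[-39,-24.5,0],"delta_rot":[0,0,0],"jaw":1}]}}

```text
time: 8.75
position: [0.5543, 0.0157, 0.1522]
ee_rot: [0.0, 0.684, 0.729, 0.0]
wrist_force: [0.8, -0.3, -0.7]
gripper_width: 0.0855
gripper_force: 0.0
```

>>> {"fn": "step_arm", "kwargs": {"motion": [{"travel":[-39,-24.5,0],"delta_rot":[0,0,0],"jaw":1},{"travel":[-39,-24.5,0],"delta_rot":[0,0,0],"jaw":1},{"travel":[-39,-24.5,0],"delta_rot":[0,0,0],"jaw":1},{"travel":[-11,-7,0],"delta_rot":[0,0,0],"jaw":1},{"travel":[0,0,20],"delta_rot":[0,0,0],"jaw":1},{"travel":[0,0,0],"delta_rot":[0,0,0],"jaw":1},{"travel":[0,0,0],"delta_rot":[0,0,0],"jaw":1}]}}

```text
time: 9.45
position: [0.4834, -0.1155, 0.1322]
ee_rot: [-0.0, 0.684, 0.729, -0.0]
wrist_force: [-0.5, 0.2, 0.0]
gripper_width: 0.0849
gripper_force: 0.0
```

```bash
python3 - <<'E'
from h import *
plan(.483,-.1156,.0205,.061)
E
```

```text
t 9.45 pos [ 0.4834 -0.1155  0.1322] xax [-0.063  0.998  0.   ] zax [-0.001  0.    -1.   ] w 0.0849 gf 0.0 F [-0.5  0.2  0. ]
travel [-1.000e-01 -3.000e-01  1.117e+02] rz 0.002 alt rz -3.139 j6 -0.43
```

>>> {"fn": "step_arm", "kwargs": {"motion": [{"travel":[0,0,35],"delta_rot":[0,0,0],"jaw":1},{"travel":[0,0,35],"delta_rot":[0,0,0],"jaw":1},{"travel":[0,0,25],"delta_rot":[0,0,0],"jaw":1},{"travel":[0,0,12],"delta_rot":[0,0,0],"jaw":1},{"travel":[0,0,5],"delta_rot":[0,0,0],"jaw":1},{"travel":[0,0,0],"delta_rot":[0,0,0],"jaw":0.6},{"travel":[0,0,0],"delta_rot":[0,0,0],"jaw":0.4},{"travel":[0,0,0],"delta_rot":[0,0,0],"jaw":0.2},{"travel":[0,0,0],"delta_rot":[0,0,0],"jaw":0},{"travel":[0,0,0],"delta_rot":[0,0,0],"jaw":-1},{"travel":[0,0,0],"delta_rot":[0,0,0],"jaw":-1}]}}

```text
time: 10.55
position: [0.4837, -0.116, 0.0214]
ee_rot: [0.001, 0.684, 0.729, 0.0]
wrist_force: [-0.4, 2.0, 6.6]
gripper_width: 0.0531
gripper_force: 30.7
```

>>> {"fn": "step_arm", "kwargs": {"motion": [{"travel":[0,0,-20],"delta_rot":[0,0,0],"jaw":-1},{"travel":[0,0,-40],"delta_rot":[0,0,0],"jaw":-1},{"travel":[0,0,-30],"delta_rot":[0,0,0],"jaw":-1},{"travel":[16,14,-20],"delta_rot":[0,0,0],"jaw":-1},{"travel":[32,27,0],"delta_rot":[0,0,0],"jaw":-1},{"travel":[32,27,0],"delta_rot":[0,0,0],"jaw":-1},{"travel":[32,27,0],"delta_rot":[0,0,0],"jaw":-1},{"travel":[32,27,0],"delta_rot":[0,0,0],"jaw":-1},{"travel":[32,27,0],"delta_rot":[0,0,0],"jaw":-1},{"travel":[32,27,0],"delta_rot":[0,0,0],"jaw":-1},{"travel":[18,16.5,0],"delta_rot":[0,0,0],"jaw":-1},{"travel":[0,0,20],"delta_rot":[0,0,0],"jaw":-1}]}}

```text
time: 11.75
position: [0.6636, 0.1247, 0.1128]
ee_rot: [0.002, 0.684, 0.73, 0.003]
wrist_force: [-1.1, -0.1, -1.7]
gripper_width: 0.0532
gripper_force: 31.9
```

>>> {"fn": "step_arm", "kwargs": {"motion": [{"travel":[0,0,30],"delta_rot":[0,0,0],"jaw":-1},{"travel":[0,0,30],"delta_rot":[0,0,0],"jaw":-1},{"travel":[0,0,12],"delta_rot":[0,0,0],"jaw":-1},{"travel":[0,0,5],"delta_rot":[0,0,0],"jaw":-1},{"travel":[0,0,3],"delta_rot":[0,0,0],"jaw":-1},{"travel":[0,0,2],"delta_rot":[0,0,0],"jaw":-1},{"travel":[0,0,2],"delta_rot":[0,0,0],"jaw":-1},{"travel":[0,0,0],"delta_rot":[0,0,0],"jaw":-1},{"travel":[0,0,0],"delta_rot":[0,0,0],"jaw":-1}]}}

```text
time: 12.65
position: [0.6612, 0.1218, 0.0266]
ee_rot: [0.0, 0.684, 0.729, 0.0]
wrist_force: [-0.9, 0.2, -0.3]
gripper_width: 0.053
gripper_force: 31.9
```

>>> {"fn": "step_arm", "kwargs": {"motion": [{"travel":[0,0,1],"delta_rot":[0,0,0],"jaw":-1},{"travel":[0,0,1],"delta_rot":[0,0,0],"jaw":-1},{"travel":[0,0,0.5],"delta_rot":[0,0,0],"jaw":-1},{"travel":[0,0,0],"delta_rot":[0,0,0],"jaw":-1}]}}

```text
time: 13.05
position: [0.6612, 0.1219, 0.0254]
ee_rot: [0.0, 0.684, 0.729, 0.0]
wrist_force: [-5.5, -0.8, 14.1]
gripper_width: 0.0534
gripper_force: 33.3
```

>>> {"fn": "step_arm", "kwargs": {"motion": [{"travel":[0,0,-0.8],"delta_rot":[0,0,0],"jaw":-1},{"travel":[0,0,0],"delta_rot":[0,0,0],"jaw":0.4},{"travel":[0,0,0],"delta_rot":[0,0,0],"jaw":0.6},{"travel":[0,0,0],"delta_rot":[0,0,0],"jaw":0.75},{"travel":[0,0,-20],"delta_rot":[0,0,0],"jaw":0.75},{"travel":[0,0,-45],"delta_rot":[0,0,0],"jaw":0.75},{"travel":[0,0,-45],"delta_rot":[0,0,0],"jaw":0.5},{"travel":[-20,-10,-25],"delta_rot":[0,0,0],"jaw":0.5},{"travel":[-41,-21.5,0],"delta_rot":[0,0,0],"jaw":0.5},{"travel":[-41,-21.5,0],"delta_rot":[0,0,0],"jaw":0.5},{"travel":[-41,-21.5,0],"delta_rot":[0,0,0],"jaw":0.5},{"travel":[-41,-21.5,0],"delta_rot":[0,0,0],"jaw":0.5}]}}

```text
time: 14.25
position: [0.5758, -0.0692, 0.1594]
ee_rot: [0.0, 0.684, 0.729, 0.0]
wrist_force: [0.9, -0.5, 0.0]
gripper_width: 0.0643
gripper_force: 0.0
```

>>> {"fn": "step_arm", "kwargs": {"motion": [{"travel":[-41,-21.5,0],"delta_rot":[0,0,0],"jaw":0.5},{"travel":[-41,-21.5,0],"delta_rot":[0,0,0],"jaw":0.5},{"travel":[-41,-21.5,0],"delta_rot":[0,0,0],"jaw":0.5},{"travel":[-41,-21.5,0],"delta_rot":[0,0,0],"jaw":0.5},{"travel":[-32,-17,0],"delta_rot":[0,0,0],"jaw":0.5},{"travel":[0,0,0],"delta_rot":[0,0,0],"jaw":0.5},{"travel":[0,0,0],"delta_rot":[0,0,0],"jaw":0.5},{"travel":[0,0,0],"delta_rot":[0,0,0],"jaw":0.5}]}}

```text
time: 15.05
position: [0.4866, -0.2692, 0.1593]
ee_rot: [-0.0, 0.684, 0.729, 0.0]
wrist_force: [0.4, 0.0, -0.2]
gripper_width: 0.0638
gripper_force: 0.0
```

```bash
python3 - <<'E'
from h import *
plan(.452,-.3475,.044,.061)
im=cams.camera("wrist"); m=cams.camera_model("wrist"); st()
np.save("w4E.npy",np.array(m["extrinsics"])); cv2.imwrite("pics/w4.png",cv2.resize(im[...,::-1],(800,600),interpolation=cv2.INTER_CUBIC))
for p in[(.452,-.3475,0),(.452,-.3475,.044),(.452,-.3475,.078),(.58,-.327,.05)]: print(proj("wrist",p,m)*1.5625)
E
```

```text
t 15.05 pos [ 0.4866 -0.2692  0.1593] xax [-0.063  0.998  0.   ] zax [-0.  0. -1.] w 0.0638 gf 0.0 F [ 0.4  0.  -0.2]
travel [-76.  -39.5 115.3] rz 0.003 alt rz -3.139 j6 -0.69
t 15.1 pos [ 0.4867 -0.269   0.1593] xax [-0.064  0.998  0.   ] zax [-0.  0. -1.] w 0.0637 gf 0.0 F [-1.2  0.8 -0.4]
[[342.21701512 372.6448101 ]]
[[334.93141678 403.25144004]]
[[328.04695504 432.63980806]]
[[536.28176092 389.07648793]]
```

View pics/w4.png

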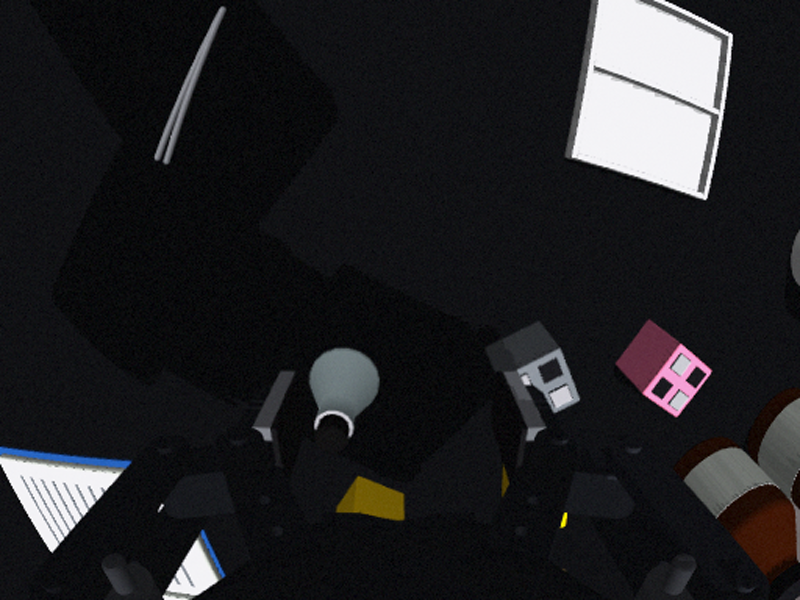

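>>> {"fn": "step_arm", "kwargs": {"motion": [{"travel":[-39,-19,0],"delta_rot":[0,0,0],"jaw":0.5},{"travel":[-39,-19,0],"delta_rot":[0,0,0],"jaw":0.5},{"travel":[0,0,35],"delta_rot":[0,0,0],"jaw":0.5},{"travel":[0,0,35],"delta_rot":[0,0,0],"jaw":0.5},{"travel":[0,0,25],"delta_rot":[0,0,0],"jaw":0.5},{"travel":[0,0,13],"delta_rot":[0,0,0],"jaw":0.5},{"travel":[0,0,6],"delta_rot":[0,0,0],"jaw":0.3},{"travel":[0,0,0],"delta_rot":[0,0,0],"jaw":0.1},{"travel":[0,0,0],"delta_rot":[0,0,0],"jaw":-0.1},{"travel":[0,0,0],"delta_rot":[0,0,0],"jaw":-0.3},{"travel":[0,0,0],"delta_rot":[0,0,0],"jaw":-0.5},{"travel":[0,0,0],"delta_rot":[0,0,0],"jaw":-1}], "force": 25}}

```text
time: 16.3
position: [0.4536, -0.3505, 0.0462]
ee_rot: [0.001, 0.685, 0.729, 0.0]
wrist_force: [-0.3, 0.5, 6.3]
gripper_width: 0.0229
gripper_force: 25.1
```

>>> {"fn": "step_arm", "kwargs": {"motion": [{"travel":[0,0,0],"delta_rot":[0,0,0],"jaw":-1},{"travel":[0,0,0],"delta_rot":[0,0,0],"jaw":-1}]}}

```text
time: 16.5
position: [0.4536, -0.3505, 0.0462]
ee_rot: [0.001, 0.685, 0.729, 0.0]
wrist_force: [-0.7, 0.5, 7.2]
gripper_width: 0.023
gripper_force: 25.1
```

>>> {"fn": "step_arm", "kwargs": {"motion": [{"travel":[0,0,-20],"delta_rot":[0,0,0],"jaw":-1},{"travel":[0,0,-40],"delta_rot":[0,0,0],"jaw":-1},{"travel":[0,0,-30],"delta_rot":[0,0,0],"jaw":-1},{"travel":[21,13,-20],"delta_rot":[0,0,0],"jaw":-1},{"travel":[42,26.5,0],"delta_rot":[0,0,0],"jaw":-1},{"travel":[42,26.5,0],"delta_rot":[0,0,0],"jaw":-1},{"travel":[42,26.5,0],"delta_rot":[0,0,0],"jaw":-1},{"travel":[42,26.5,0],"delta_rot":[0,0,0],"jaw":-1},{"travel":[42,26.5,0],"delta_rot":[0,0,0],"jaw":-1},{"travel":[42,26.5,0],"delta_rot":[0,0,0],"jaw":-1},{"travel":[42,26.5,0],"delta_rot":[0,0,0],"jaw":-1},{"travel":[42,26.5,0],"delta_rot":[0,0,0],"jaw":-1}]}}

```text
time: 17.7
position: [0.656, 0.0222, 0.1555]
ee_rot: [-0.0, 0.684, 0.729, 0.0]
wrist_force: [0.6, -0.4, -1.3]
gripper_width: 0.0233
gripper_force: 24.9
```

>>> {"fn": "step_arm", "kwargs": {"motion": [{"travel":[22,12,0],"delta_rot":[0,0,0],"jaw":-1},{"travel":[0,0,20],"delta_rot":[0,0,0],"jaw":-1},{"travel":[0,0,30],"delta_rot":[0,0,0],"jaw":-1},{"travel":[0,0,30],"delta_rot":[0,0,0],"jaw":-1},{"travel":[0,0,12],"delta_rot":[0,0,0],"jaw":-1},{"travel":[0,0,5],"delta_rot":[0,0,0],"jaw":-1},{"travel":[0,0,3],"delta_rot":[0,0,0],"jaw":-1},{"travel":[0,0,2],"delta_rot":[0,0,0],"jaw":-1},{"travel":[0,0,2],"delta_rot":[0,0,0],"jaw":-1},{"travel":[0,0,0],"delta_rot":[0,0,0],"jaw":-1},{"travel":[0,0,0],"delta_rot":[0,0,0],"jaw":-1}]}}

```text
time: 18.8
position: [0.6662, 0.043, 0.0519]
ee_rot: [0.0, 0.684, 0.729, 0.0]
wrist_force: [0.1, -0.1, -0.3]
gripper_width: 0.0227
gripper_force: 24.9
```

>>> {"fn": "step_arm", "kwargs": {"motion": [{"travel":[0,0,1],"delta_rot":[0,0,0],"jaw":-1},{"travel":[0,0,1],"delta_rot":[0,0,0],"jaw":-1},{"travel":[0,0,0.5],"delta_rot":[0,0,0],"jaw":-1},{"travel":[0,0,0],"delta_rot":[0,0,0],"jaw":-1}]}}

```text
time: 19.2
position: [0.6661, 0.043, 0.0502]
ee_rot: [0.0, 0.684, 0.729, 0.0]
wrist_force: [-4.7, -0.3, 10.4]
gripper_width: 0.0228
gripper_force: 25.8
```

>>> {"fn": "step_arm", "kwargs": {"motion": [{"travel":[0,0,-0.8],"delta_rot":[0,0,0],"jaw":-0.4},{"travel":[0,0,0],"delta_rot":[0,0,0],"jaw":-0.2},{"travel":[0,0,0],"delta_rot":[0,0,0],"jaw":0.1},{"travel":[0,0,0],"delta_rot":[0,0,0],"jaw":0.1},{"travel":[0,0,-20],"delta_rot":[0,0,0],"jaw":0.1},{"travel":[0,0,-45],"delta_rot":[0,0,0],"jaw":0.2},{"travel":[0,0,-45],"delta_rot":[0,0,0],"jaw":0.5},{"travel":[-43,-20,0],"delta_rot":[0,0,0],"jaw":0.5},{"travel":[-43,-20,0],"delta_rot":[0,0,0],"jaw":0.5},{"travel":[-43,-20,0],"delta_rot":[0,0,0],"jaw":0.5},{"travel":[-43,-20,0],"delta_rot":[0,0,0],"jaw":0.5},{"travel":[-43,-20,0],"delta_rot":[0,0,0],"jaw":0.5}]}}

```text
time: 20.4
position: [0.5788, -0.1795, 0.1597]
ee_rot: [0.0, 0.684, 0.729, 0.0]
wrist_force: [0.6, -0.0, 0.1]
gripper_width: 0.064
gripper_force: 0.0
```

>>> {"fn": "step_arm", "kwargs": {"motion": [{"travel":[-43,-20,0],"delta_rot":[0,0,0],"jaw":0.5},{"travel":[-43,-20,0],"delta_rot":[0,0,0],"jaw":0.5},{"travel":[0,0,0],"delta_rot":[0,0,-0.129],"jaw":0.5},{"travel":[0,0,0],"delta_rot":[0,0,-0.129],"jaw":0.5},{"travel":[0,0,0],"delta_rot":[0,0,-0.129],"jaw":0.5},{"travel":[0,0,0],"delta_rot":[0,0,-0.128],"jaw":0.5},{"travel":[0,0,0],"delta_rot":[0,0,0],"jaw":0.8},{"travel":[0,0,0],"delta_rot":[0,0,0],"jaw":0.8},{"travel":[0,0,0],"delta_rot":[0,0,0],"jaw":0.8}]}}

```text
time: 21.3
position: [0.5452, -0.2662, 0.1596]
ee_rot: [-0.0, 0.477, 0.879, 0.0]
wrist_force: [-0.5, -0.0, -0.6]
gripper_width: 0.0767
gripper_force: 0.0
```

```bash
python3 - <<'E'
from h import *
plan(.581,-.327,.019,np.radians(33))
m=cams.camera_model("wrist"); im=cams.camera("wrist"); st()
np.save("w5E.npy",np.array(m["extrinsics"])); q=proj("wrist",(.581,-.327,.05),m)[0]; print(q)
u,v=(q-[70,52]).astype(int); u=min(max(u,0),512-140);v=min(max(v,0),384-105); print("off",u,v)
cv2.imwrite("pics/w5.png",cv2.resize(np.ascontiguousarray(im[v:v+105,u:u+140,::-1]),(700,525),interpolation=cv2.INTER_CUBIC))
E
```

```text
t 21.3 pos [ 0.5452 -0.2662  0.1596] xax [-0.544  0.839  0.   ] zax [-0.  0. -1.] w 0.0767 gf 0.0 F [-0.5 -0.  -0.6]
travel [-70.5  -3.1 140.6] rz -0.001 alt rz 3.141 j6 -1.14
t 21.35 pos [ 0.5452 -0.2662  0.1596] xax [-0.545  0.839  0.   ] zax [ 0.  0. -1.] w 0.0767 gf 0.0 F [ 0.2 -1.3 -0.4]
[250.63089077 255.87138932]
off 180 203
```

View pics/w5.png

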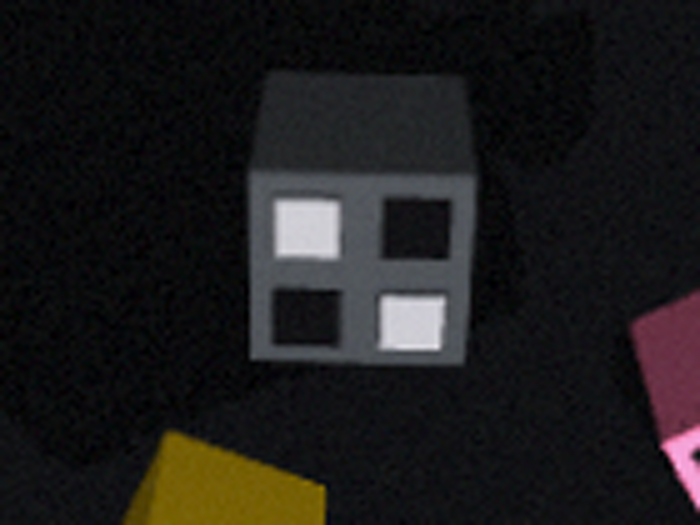

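```bash
python3 - <<'E'
from h import *
m=dict(cams.camera_model("wrist")); m["extrinsics"]=np.load("w5E.npy")
C=np.array([at("wrist",180+(u+.5)/5-.5,203+(v+.5)/5-.5,.05,m) for u,v in[(248,170),(476,175),(465,365),(250,360)]]); d=np.roll(C,-1,0)-C
c=C.mean(0); a=np.degrees(np.arctan2(d[:,1],d[:,0])); print(c,np.linalg.norm(d,axis=1),a)
plan(*c,.0185,np.radians(np.mean([a[0],a[1]+90,a[2]%360-180,a[3]-90])))
E
```

```text
[ 0.58239766 -0.32754682] [0.04335893 0.04374243 0.04366802 0.04364513] [  31.56554619  -58.2933555  -148.56255383  121.30133222]
t 21.35 pos [ 0.5452 -0.2662  0.1596] xax [-0.545  0.839  0.   ] zax [ 0.  0. -1.] w 0.0767 gf 0.0 F [ 0.2 -1.3 -0.4]
travel [-71.7  -2.3 141.1] rz 0.026 alt rz -3.116 j6 -1.14
```

>>> {"fn": "step_arm", "kwargs": {"motion": [{"travel":[-36,-1,0],"delta_rot":[0,0,0.026],"jaw":0.42},{"travel":[-36,-1,0],"delta_rot":[0,0,0],"jaw":0.42},{"travel":[0,0,0],"delta_rot":[0,0,0],"jaw":0.42},{"travel":[0,0,35],"delta_rot":[0,0,0],"jaw":0.42},{"travel":[0,0,35],"delta_rot":[0,0,0],"jaw":0.42},{"travel":[0,0,30],"delta_rot":[0,0,0],"jaw":0.42},{"travel":[0,0,25],"delta_rot":[0,0,0],"jaw":0.42},{"travel":[0,0,12],"delta_rot":[0,0,0],"jaw":0.42},{"travel":[0,0,4],"delta_rot":[0,0,0],"jaw":0.42},{"travel":[0,0,0],"delta_rot":[0,0,0],"jaw":0.2},{"travel":[0,0,0],"delta_rot":[0,0,0],"jaw":0},{"travel":[0,0,0],"delta_rot":[0,0,0],"jaw":-1}], "force": 30}}

```text
time: 22.55
position: [0.5825, -0.3284, 0.0199]
ee_rot: [0.001, 0.488, 0.873, -0.0]
wrist_force: [-0.4, -0.3, -1.1]
gripper_width: 0.0437
gripper_force: 31.4
```

>>> {"fn": "step_arm", "kwargs": {"motion": [{"travel":[0,0,0],"delta_rot":[0,0,0],"jaw":-1},{"travel":[0,0,0],"delta_rot":[0,0,0],"jaw":-1},{"travel":[0,0,-20],"delta_rot":[0,0,0],"jaw":-1},{"travel":[0,0,-40],"delta_rot":[0,0,0],"jaw":-1},{"travel":[0,0,-40],"delta_rot":[0,0,0],"jaw":-1},{"travel":[0,0,0],"delta_rot":[0,0,0.134],"jaw":-1},{"travel":[0,0,0],"delta_rot":[0,0,0.134],"jaw":-1},{"travel":[0,0,0],"delta_rot":[0,0,0.134],"jaw":-1},{"travel":[0,0,0],"delta_rot":[0,0,0.134],"jaw":-1},{"travel":[0,0,0],"delta_rot":[0,0,0.133],"jaw":-1},{"travel":[0,0,0],"delta_rot":[0,0,0],"jaw":-1},{"travel":[0,0,0],"delta_rot":[0,0,0],"jaw":-1}]}}

```text
time: 23.75
position: [0.582, -0.3281, 0.1188]
ee_rot: [-0.0, 0.746, 0.666, 0.0]
wrist_force: [0.2, 0.1, -0.5]
gripper_width: 0.0434
gripper_force: 31.6
```

```bash
python3 - <<'E'
from h import *
a=np.radians(83.3); T=np.array([.656,-.1225]); e=np.array([np.cos(a),np.sin(a)])
print(T-e*.032,T+e*.032)
plan(*(T-e*.032),.023,np.radians(-6.7))
E
```

```text
[ 0.65226654 -0.15428146] [ 0.65973346 -0.09071854]
t 23.75 pos [ 0.582  -0.3281  0.1188] xax [0.113 0.994 0.   ] zax [ 0.  0. -1.] w 0.0434 gf 31.6 F [ 0.2  0.1 -0.5]
travel [180.6  50.1  95.8] rz 0.004 alt rz -3.138 j6 -0.5
```

>>> {"fn": "step_arm", "kwargs": {"motion": [{"travel":[40,11,0],"delta_rot":[0,0,0],"jaw":-1},{"travel":[45,13,0],"delta_rot":[0,0,0],"jaw":-1},{"travel":[45,13,0],"delta_rot":[0,0,0],"jaw":-1},{"travel":[45,12,0],"delta_rot":[0,0,0],"jaw":-1},{"travel":[5.6,1,10],"delta_rot":[0,0,0],"jaw":-1},{"travel":[0,0,30],"delta_rot":[0,0,0],"jaw":-1},{"travel":[0,0,30],"delta_rot":[0,0,0],"jaw":-1},{"travel":[0,0,14],"delta_rot":[0,0,0],"jaw":-1},{"travel":[0,0,6],"delta_rot":[0,0,0],"jaw":-1},{"travel":[0,0,2],"delta_rot":[0,0,0],"jaw":-1},{"travel":[0,0,0],"delta_rot":[0,0,0],"jaw":-1},{"travel":[0,0,0],"delta_rot":[0,0,0],"jaw":-1}]}}

```text
time: 24.95
position: [0.6533, -0.1549, 0.0279]
ee_rot: [0.001, 0.747, 0.665, 0.0]
wrist_force: [-0.0, -0.3, -1.1]
gripper_width: 0.0432
gripper_force: 31.4
```

>>> {"fn": "step_arm", "kwargs": {"motion": [{"travel":[0,0,1],"delta_rot":[0,0,0],"jaw":-1},{"travel":[0,0,1],"delta_rot":[0,0,0],"jaw":-1},{"travel":[0,0,0],"delta_rot":[0,0,0],"jaw":-1},{"travel":[0,0,0],"delta_rot":[0,0,0],"jaw":-1}]}}

```text
time: 25.35
position: [0.6529, -0.1546, 0.0248]
ee_rot: [0.0, 0.747, 0.665, 0.0]
wrist_force: [-0.6, -0.2, -1.3]
gripper_width: 0.0436
gripper_force: 31.4
```

>>> {"fn": "step_arm", "kwargs": {"motion": [{"travel":[0,0,0.7],"delta_rot":[0,0,0],"jaw":-1},{"travel":[0,0,0.6],"delta_rot":[0,0,0],"jaw":-1},{"travel":[0,0,0],"delta_rot":[0,0,0],"jaw":-1}]}}

```text
time: 25.65
position: [0.6529, -0.1545, 0.0238]
ee_rot: [0.0, 0.747, 0.665, 0.0]
wrist_force: [-1.4, -0.0, 4.8]
gripper_width: 0.0435
gripper_force: 32.0
```

>>> {"fn": "step_arm", "kwargs": {"motion": [{"travel":[0,0,-0.6],"delta_rot":[0,0,0],"jaw":0.15},{"travel":[0,0,0],"delta_rot":[0,0,0],"jaw":0.3},{"travel":[0,0,0],"delta_rot":[0,0,0],"jaw":0.4},{"travel":[0,0,-20],"delta_rot":[0,0,0],"jaw":0.4},{"travel":[0,0,-45],"delta_rot":[0,0,0],"jaw":0.4},{"travel":[0,0,-45],"delta_rot":[0,0,0],"jaw":0.4},{"travel":[0,0,-25],"delta_rot":[0,0,0.139],"jaw":0.2},{"travel":[0,0,0],"delta_rot":[0,0,0.139],"jaw":0},{"travel":[0,0,0],"delta_rot":[0,0,0.139],"jaw":0},{"travel":[0,0,0],"delta_rot":[0,0,0.139],"jaw":0},{"travel":[0,0,0],"delta_rot":[0,0,0.139],"jaw":0},{"travel":[0,0,0],"delta_rot":[0,0,0.138],"jaw":0}]}}

```text
time: 26.85
position: [0.6528, -0.1546, 0.1589]
ee_rot: [-0.0, 0.953, 0.303, -0.0]
wrist_force: [-0.2, 0.1, -0.2]
gripper_width: 0.0428
gripper_force: 0.0
```

>>> {"fn": "step_arm", "kwargs": {"motion": [{"travel":[22.5,-41,0],"delta_rot":[0,0,0],"jaw":0},{"travel":[22.5,-41,0],"delta_rot":[0,0,0],"jaw":0},{"travel":[22.5,-41,0],"delta_rot":[0,0,0],"jaw":0},{"travel":[22.5,-41,0],"delta_rot":[0,0,0],"jaw":0},{"travel":[22.5,-41,0],"delta_rot":[0,0,0],"jaw":0},{"travel":[22.5,-41,0],"delta_rot":[0,0,0],"jaw":0},{"travel":[22.5,-41,0],"delta_rot":[0,0,0],"jaw":0},{"travel":[22.5,-41,0],"delta_rot":[0,0,0],"jaw":0},{"travel":[22.5,-41,0],"delta_rot":[0,0,0],"jaw":0},{"travel":[22.5,-41,0],"delta_rot":[0,0,0],"jaw":0},{"travel":[22.5,-41,0],"delta_rot":[0,0,0],"jaw":0},{"travel":[22,-40,0],"delta_rot":[0,0,0],"jaw":0}]}}

```text
time: 28.05
position: [0.5859, 0.4035, 0.159]
ee_rot: [-0.0, 0.952, 0.306, 0.0]
wrist_force: [1.6, 0.0, -0.1]
gripper_width: 0.0428
gripper_force: 0.0
```

>>> {"fn": "step_arm", "kwargs": {"motion": [{"travel":[0,0,0],"delta_rot":[0,0,0],"jaw":0},{"travel":[0,0,0],"delta_rot":[0,0,0],"jaw":0},{"travel":[0,0,0],"delta_rot":[0,0,0],"jaw":0},{"travel":[0,0,0],"delta_rot":[0,0,0],"jaw":0}]}}

```text
time: 28.45
position: [0.5869, 0.4002, 0.1591]
ee_rot: [0.0, 0.952, 0.305, -0.0]
wrist_force: [0.3, 0.5, -0.1]
gripper_width: 0.0426
gripper_force: 0.0
```

```bash
python3 - <<'E'
from h import *
plan(.5296,.361,.036,np.radians(-54.4))
m=cams.camera_model("wrist"); im=cams.camera("wrist"); st()
np.save("w6E.npy",np.array(m["extrinsics"])); print(proj("wrist",(.5296,.361,.07),m)[0]*1.5625)
cv2.imwrite("pics/w6raw.png",im[...,::-1]);cv2.imwrite("pics/w6.png",cv2.resize(im[...,::-1],(800,600),interpolation=cv2.INTER_CUBIC))
E
```

```text
t 28.45 pos [0.5869 0.4002 0.1591] xax [ 0.814  0.58  -0.   ] zax [-0. -0. -1.] w 0.0426 gf 0.0 F [ 0.3  0.5 -0.1]
travel [-69.4  -1.4 123.1] rz -0.002 alt rz 3.139 j6 1.46
t 28.5 pos [0.587  0.4003 0.1592] xax [0.814 0.58  0.   ] zax [ 0.  0. -1.] w 0.0425 gf 0.0 F [0.1 0.2 0.2]
[394.99265786 418.4442471 ]
```

View pics/w6.png

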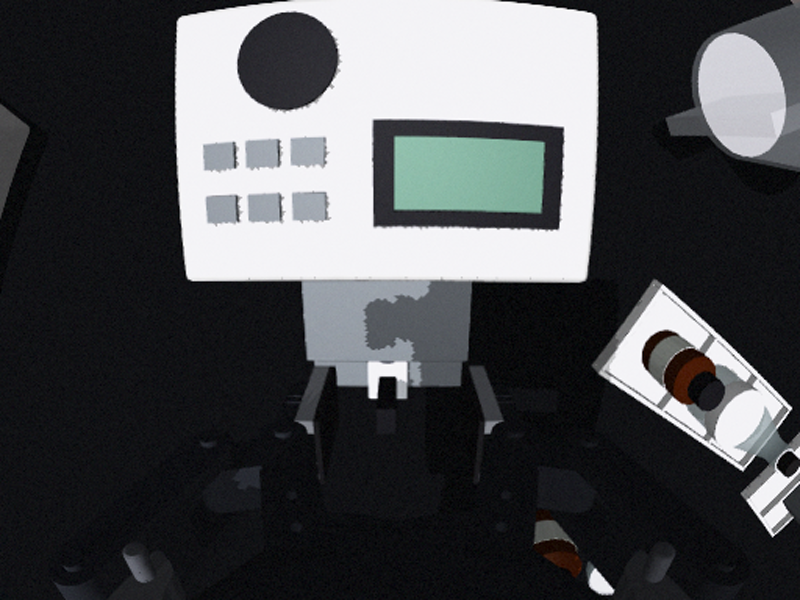

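```bash
python3 - <<'E'
from h import *
m=dict(cams.camera_model("wrist")); m["extrinsics"]=np.load("w6E.npy")
W=lambda u,v,z:at("wrist",(u+.5)/1.5625-.5,(v+.5)/1.5625-.5,z,m)
for l,a,b,z in[("hous",(188,280),(586,282),.085),("bay",(304,360),(469,361),.044),("ledge",(341,386),(461,386),.02),("plate",(368,375),(407,375),.028),("plate back",(368,398),(407,398),.028)]:
    p,q=W(*a,z),W(*b,z); d=q-p; print(l,p,q,"mid",(p+q)/2,"len",np.linalg.norm(d),np.degrees(np.arctan2(d[1],d[0])))
im=cv2.imread("pics/w6raw.png"); c=im[225:285,212:292].astype(float)
cv2.imwrite("pics/w6c.png",cv2.resize((np.clip(c/70,0,1)**.6*255).astype(np.uint8),(800,600),interpolation=cv2.INTER_CUBIC))
E
```

```text
hous [0.53959647 0.50043723] [0.65812201 0.33193576] mid [0.59885924 0.4161865 ] len 0.2060122552367631 -54.87708055770746
bay [0.51739736 0.42220241] [0.57649934 0.33848015] mid [0.54694835 0.38034128] len 0.10248151923549643 -54.78061732461993
ledge [0.50317661 0.38865764] [0.55129434 0.32097484] mid [0.52723548 0.35481624] len 0.0830438312319121 -54.589835768691465
plate [0.52507443 0.38022088] [0.54010656 0.35924253] mid [0.53259049 0.36973171] len 0.02580806748604605 -54.376348537046866
plate back [0.51040261 0.37036971] [0.52581929 0.34889797] mid [0.51811095 0.35963384] len 0.026433117797151996 -54.32171100211634
```

View pics/w6c.png

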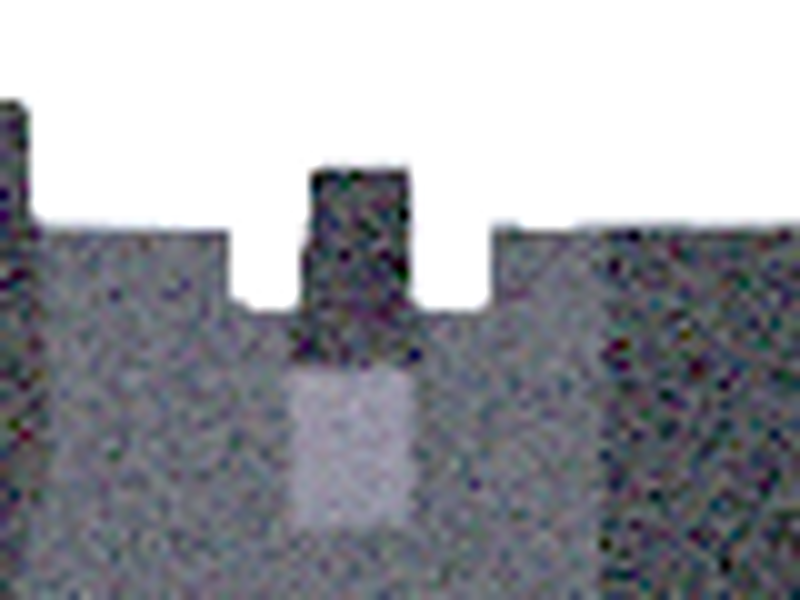

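```bash
python3 - <<'E'
from h import *
m=dict(cams.camera_model("wrist")); m["extrinsics"]=np.load("w6E.npy")
W=lambda u,v,z:at("wrist",212+(u+.5)/10-.5,225+(v+.5)/10-.5,z,m)
C=np.array([W(*p,.07) for p in[(290,368),(415,368),(412,525),(293,525)]]); print(C.mean(0),np.linalg.norm(np.roll(C,-1,0)-C,axis=1))
b=W(361,308,.028); ex=np.array([np.cos(np.radians(35.4)),np.sin(np.radians(35.4))]); print("tab from plate rear",b+ex*.009, "from ledge/bay mid rear")
plan(*C.mean(0),.037,np.radians(-54.6))
E
```

```text
[0.52499185 0.36450331] [0.01134154 0.01740499 0.01112037 0.0174155 ]
tab from plate rear [0.52456777 0.36443738] from ledge/bay mid rear
t 28.5 pos [0.587  0.4003 0.1592] xax [0.814 0.58  0.   ] zax [ 0.  0. -1.] w 0.0425 gf 0.0 F [0.1 0.2 0.2]
travel [-71.2  -6.9 122.2] rz 0.001 alt rz -3.14 j6 1.46
```

>>> {"fn": "step_arm", "kwargs": {"motion": [{"travel":[-36,-3.5,0],"delta_rot":[0,0,0],"jaw":0},{"travel":[-35.2,-3.4,0],"delta_rot":[0,0,0],"jaw":0},{"travel":[0,0,20],"delta_rot":[0,0,0],"jaw":0},{"travel":[0,0,35],"delta_rot":[0,0,0],"jaw":0},{"travel":[0,0,25],"delta_rot":[0,0,0],"jaw":0},{"travel":[0,0,20],"delta_rot":[0,0,0],"jaw":0},{"travel":[0,0,14],"delta_rot":[0,0,0],"jaw":0},{"travel":[0,0,7],"delta_rot":[0,0,0],"jaw":0},{"travel":[0,0,0],"delta_rot":[0,0,0],"jaw":0},{"travel":[0,0,0],"delta_rot":[0,0,0],"jaw":0}]}}

```text
time: 29.5
position: [0.525, 0.3658, 0.0388]
ee_rot: [-0.0, 0.952, 0.305, 0.001]
wrist_force: [0.1, 0.2, -0.3]
gripper_width: 0.0426
gripper_force: 0.0
```

```bash
python3 -c "
from h import *
plan(.5249,.3645,.037,np.radians(-54.6))"
```

```text
t 29.5 pos [0.525  0.3658 0.0388] xax [0.814 0.582 0.001] zax [ 0.001  0.001 -1.   ] w 0.0426 gf 0.0 F [ 0.1  0.2 -0.3]
travel [-0.8  1.1  1.8] rz 0.003 alt rz -3.139 j6 1.46
```

Correct the small offset and close gently.

>>> {"fn": "step_arm", "kwargs": {"motion": [{"travel":[-0.5,0.8,1],"delta_rot":[0,0,0],"jaw":0},{"travel":[0,0,0],"delta_rot":[0,0,0],"jaw":-0.2},{"travel":[0,0,0],"delta_rot":[0,0,0],"jaw":-0.4},{"travel":[0,0,0],"delta_rot":[0,0,0],"jaw":-0.55},{"travel":[0,0,0],"delta_rot":[0,0,0],"jaw":-0.65},{"travel":[0,0,0],"delta_rot":[0,0,0],"jaw":-0.75},{"travel":[0,0,0],"delta_rot":[0,0,0],"jaw":-1},{"travel":[0,0,0],"delta_rot":[0,0,0],"jaw":-1},{"travel":[0,0,0],"delta_rot":[0,0,0],"jaw":-1}], "force": 40}}

```text
time: 30.4
position: [0.5246, 0.3649, 0.0372]
ee_rot: [-0.0, 0.952, 0.305, 0.0]
wrist_force: [-1.0, 0.9, 3.9]
gripper_width: 0.0112
gripper_force: 39.2
```

```bash
python3 -c "
from h import *
plan(.5249,.3645,.037,np.radians(-54.6))"
```

```text
t 30.4 pos [0.5246 0.3649 0.0372] xax [0.813 0.582 0.   ] zax [ 0.  0. -1.] w 0.0112 gf 39.2 F [-1.   0.9  3.9]
travel [0.  0.5 0.2] rz 0.003 alt rz -3.139 j6 1.45
```

>>> {"fn": "step_arm", "kwargs": {"motion": [{"travel":[0,0,-0.8],"delta_rot":[0,0,0],"jaw":-1},{"travel":[-4,0,0],"delta_rot":[0,0,0],"jaw":-1},{"travel":[-6,0,0],"delta_rot":[0,0,0],"jaw":-1},{"travel":[-8,0,0],"delta_rot":[0,0,0],"jaw":-1},{"travel":[-8,0,0],"delta_rot":[0,0,0],"jaw":-1}]}}

```text
time: 30.9
position: [0.5026, 0.3492, 0.0377]
ee_rot: [0.0, 0.952, 0.305, -0.0]
wrist_force: [0.7, -0.3, 0.0]
gripper_width: 0.0111
gripper_force: 38.9
```

>>> {"fn": "step_arm", "kwargs": {"motion": [{"travel":[-10,0,0],"delta_rot":[0,0,0],"jaw":-1},{"travel":[-10,0,0],"delta_rot":[0,0,0],"jaw":-1},{"travel":[-10,0,0],"delta_rot":[0,0,0],"jaw":-1},{"travel":[-10,0,0],"delta_rot":[0,0,0],"jaw":-1},{"travel":[-10,0,0],"delta_rot":[0,0,0],"jaw":-1},{"travel":[-10,0,0],"delta_rot":[0,0,0],"jaw":-1},{"travel":[-10,0,0],"delta_rot":[0,0,0],"jaw":-1},{"travel":[-5,0,0],"delta_rot":[0,0,0],"jaw":-1},{"travel":[0,0,-10],"delta_rot":[0,0,0],"jaw":-1},{"travel":[0,0,-25],"delta_rot":[0,0,0],"jaw":-1},{"travel":[0,0,-30],"delta_rot":[0,0,0],"jaw":-1},{"travel":[0,0,-30],"delta_rot":[0,0,0],"jaw":-1}]}}

```text
time: 32.1
position: [0.4426, 0.3062, 0.1345]
ee_rot: [-0.0, 0.952, 0.305, 0.0]
wrist_force: [-0.4, 1.0, -0.5]
gripper_width: 0.0116
gripper_force: 38.9
```

>>> {"fn": "step_arm", "kwargs": {"motion": [{"travel":[0,0,-25],"delta_rot":[0,0,0],"jaw":-1},{"travel":[0,0,0],"delta_rot":[0,0,0.123],"jaw":-1},{"travel":[0,0,0],"delta_rot":[0,0,0.123],"jaw":-1},{"travel":[0,0,0],"delta_rot":[0,0,0.123],"jaw":-1},{"travel":[0,0,0],"delta_rot":[0,0,0.123],"jaw":-1},{"travel":[0,0,0],"delta_rot":[0,0,0.123],"jaw":-1},{"travel":[0,0,0],"delta_rot":[0,0,0.123],"jaw":-1},{"travel":[0,0,0],"delta_rot":[0,0,0],"jaw":-1},{"travel":[0,0,0],"delta_rot":[0,0,0],"jaw":-1}]}}

```text
time: 33.0
position: [0.4426, 0.3062, 0.1583]
ee_rot: [-0.0, 0.998, -0.057, 0.0]
wrist_force: [0.8, 1.2, -0.3]
gripper_width: 0.0113
gripper_force: 38.9
```

```bash
python3 - <<'E'
from h import *
a=np.radians(83.3); T=np.array([.6565,-.1225]); ey=np.array([np.cos(a),np.sin(a)]); ex=np.array([ey[1],-ey[0]])
p=T+ey*.032-ex*.033; print(p,ex)
plan(*p,.0215,a)
m=cams.camera_model("wrist"); im=cams.camera("wrist"); cv2.imwrite("pics/w7.png",cv2.resize(im[...,::-1],(640,480)))
E
```

```text
[ 0.62745883 -0.0868684 ] [ 0.99317065 -0.11667074]
t 33.0 pos [0.4426 0.3062 0.1583] xax [ 0.994 -0.113  0.001] zax [ 0.001  0.    -1.   ] w 0.0113 gf 38.9 F [ 0.8  1.2 -0.3]
travel [228.2 369.6 136.8] rz 0.003 alt rz -3.138 j6 2.17
```

View pics/w7.png

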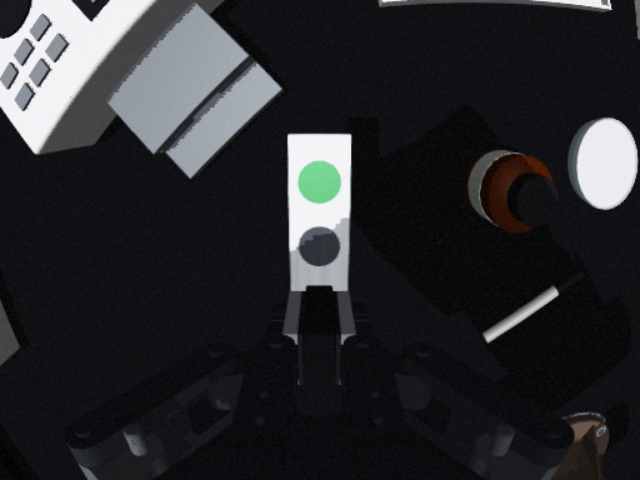

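>>> {"fn": "step_arm", "kwargs": {"motion": [{"travel":[12,20,0],"delta_rot":[0,0,0],"jaw":-1},{"travel":[22,35,0],"delta_rot":[0,0,0],"jaw":-1},{"travel":[22,35,0],"delta_rot":[0,0,0],"jaw":-1},{"travel":[22,35,0],"delta_rot":[0,0,0],"jaw":-1},{"travel":[22,35,0],"delta_rot":[0,0,0],"jaw":-1},{"travel":[22,35,0],"delta_rot":[0,0,0],"jaw":-1},{"travel":[22,35,0],"delta_rot":[0,0,0],"jaw":-1},{"travel":[22,35,0],"delta_rot":[0,0,0],"jaw":-1},{"travel":[22,35,0],"delta_rot":[0,0,0],"jaw":-1},{"travel":[22,35,0],"delta_rot":[0,0,0],"jaw":-1},{"travel":[18,35,0],"delta_rot":[0,0,0],"jaw":-1}]}}

```text
time: 34.15
position: [0.6263, -0.0898, 0.1579]
ee_rot: [-0.0, 0.998, -0.057, 0.0]
wrist_force: [-0.5, 1.1, -0.5]
gripper_width: 0.0112
gripper_force: 39.0
```

>>> {"fn": "step_arm", "kwargs": {"motion": [{"travel":[0,0,20],"delta_rot":[0,0,0],"jaw":-1},{"travel":[0,0,30],"delta_rot":[0,0,0],"jaw":-1},{"travel":[0,0,30],"delta_rot":[0,0,0],"jaw":-1},{"travel":[0,0,10],"delta_rot":[0,0,0],"jaw":-1},{"travel":[0,0,0],"delta_rot":[0,0,0],"jaw":-1},{"travel":[0,0,0],"delta_rot":[0,0,0],"jaw":-1},{"travel":[0,0,0],"delta_rot":[0,0,0],"jaw":-1}]}}

```text
time: 34.85
position: [0.6263, -0.0881, 0.0694]
ee_rot: [0.0, 0.998, -0.058, 0.001]
wrist_force: [-0.7, 1.0, -0.3]
gripper_width: 0.0112
gripper_force: 39.1
```

```bash
python3 - <<'E'
from h import *
plan(.6275,-.0869,.0212,np.radians(83.3))
m=cams.camera_model("wrist"); im=cams.camera("wrist"); cv2.imwrite("pics/w8.png",cv2.resize(im[...,::-1],(640,480)))
E
```

```text
t 34.85 pos [ 0.6263 -0.0881  0.0694] xax [ 0.993 -0.116  0.002] zax [ 0.002 -0.    -1.   ] w 0.0112 gf 39.1 F [-0.7  1.  -0.3]
travel [ 0.9 -1.4 48.2] rz 0.0 alt rz -3.141 j6 1.44
```

View pics/w8.png

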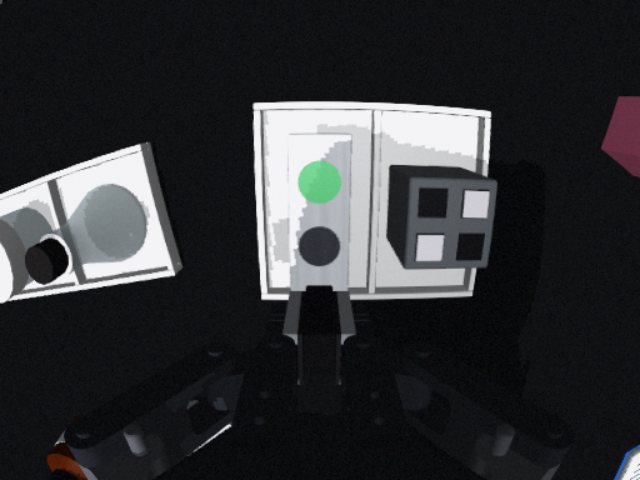

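>>> {"fn": "step_arm", "kwargs": {"motion": [{"travel":[0.5,-1,15],"delta_rot":[0,0,0],"jaw":-1},{"travel":[0,0,15],"delta_rot":[0,0,0],"jaw":-1},{"travel":[0,0,8],"delta_rot":[0,0,0],"jaw":-1},{"travel":[0,0,4],"delta_rot":[0,0,0],"jaw":-1},{"travel":[0,0,2],"delta_rot":[0,0,0],"jaw":-1},{"travel":[0,0,1],"delta_rot":[0,0,0],"jaw":-1},{"travel":[0,0,1],"delta_rot":[0,0,0],"jaw":-1},{"travel":[0,0,0],"delta_rot":[0,0,0],"jaw":-1},{"travel":[0,0,0],"delta_rot":[0,0,0],"jaw":-1}]}}

```text
time: 35.8
position: [0.6263, -0.0872, 0.0221]
ee_rot: [-0.0, 0.998, -0.059, 0.0]
wrist_force: [0.2, -0.5, 0.1]
gripper_width: 0.0117
gripper_force: 39.1
```

>>> {"fn": "step_arm", "kwargs": {"motion": [{"travel":[0,0,0.7],"delta_rot":[0,0,0],"jaw":-1},{"travel":[0,0,0.5],"delta_rot":[0,0,0],"jaw":-1},{"travel":[0,0,0],"delta_rot":[0,0,0],"jaw":-1}]}}

```text
time: 36.1
position: [0.6263, -0.0872, 0.0212]
ee_rot: [0.0, 0.998, -0.059, 0.0]
wrist_force: [-1.7, -0.8, 5.3]
gripper_width: 0.0115
gripper_force: 39.9
```

Contact; release and withdraw straight up, then back away.

>>> {"fn": "step_arm", "kwargs": {"motion": [{"travel":[0,0,-0.4],"delta_rot":[0,0,0],"jaw":-0.6},{"travel":[0,0,0],"delta_rot":[0,0,0],"jaw":-0.4},{"travel":[0,0,0],"delta_rot":[0,0,0],"jaw":-0.3},{"travel":[0,0,0],"delta_rot":[0,0,0],"jaw":-0.3},{"travel":[0,0,-20],"delta_rot":[0,0,0],"jaw":-0.3},{"travel":[0,0,-40],"delta_rot":[0,0,0],"jaw":-0.3},{"travel":[0,0,-45],"delta_rot":[0,0,0],"jaw":-0.3},{"travel":[0,0,-45],"delta_rot":[0,0,0],"jaw":-0.3},{"travel":[-40,0,-25],"delta_rot":[0,0,0],"jaw":-0.3},{"travel":[-45,0,0],"delta_rot":[0,0,0],"jaw":-0.3},{"travel":[-30,0,0],"delta_rot":[0,0,0],"jaw":-0.3},{"travel":[0,0,0],"delta_rot":[0,0,0],"jaw":-0.3}]}}

```text
time: 37.3
position: [0.5089, -0.0731, 0.1966]
ee_rot: [-0.0, 0.998, -0.059, -0.001]
wrist_force: [0.4, 0.4, 1.0]
gripper_width: 0.03
gripper_force: 0.0
```

```bash
python3 - <<'E'
from h import *
st()
a=cams.camera("scene"); b=cams.camera("wrist")
A=cv2.resize(np.ascontiguousarray(a[180:320,170:360]),(600,442)); B=cv2.resize(b,(200,150))
b2=cv2.resize(b,(590,442))
cv2.imwrite("pics/fin.png",cv2.resize(np.hstack([A,b2]),(800,297))[...,::-1])
E
```

```text
t 37.3 pos [ 0.5089 -0.0731  0.1966] xax [ 0.993 -0.117 -0.001] zax [-0.001  0.    -1.   ] w 0.03 gf 0.0 F [0.4 0.4 1. ]
```

View pics/fin.png

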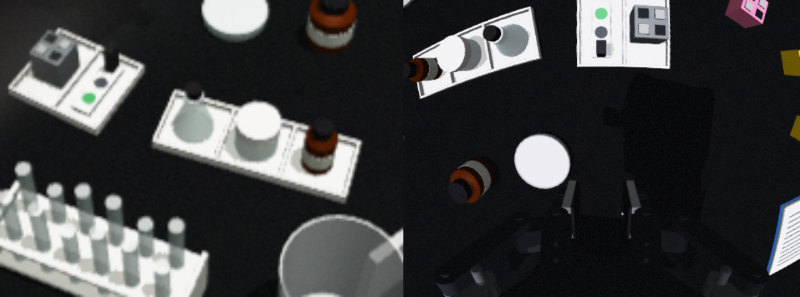

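The pictures show every item upright in its own compartment: flask, jar and bottle in tray3, block and slide (tab up) in tray2. The dish and large bottle look undisturbed.

```bash
python3 -c "
from station import workorder
print(workorder.hand_in())"
```

```text
the job is handed in; nothing more can be done
None
```

Both kits are made up and the job was handed in at about 37 s: bottle, jar and flask in the three-compartment tray, block and slide (flat, tab up) in the two-compartment tray, with the large bottle and dish left alone; no verdict came back.

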